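# Hook slide frames out from behind the guard and load the scanner

### The job

Slide frames (two or three) have dropped behind the fixed wire guard, out of the fingers' reach: draw every one of them out of the guard's open side with the hooked rod, without touching them with the fingers while they are under it. Lay them all flat side by side in the scanner's tray while the tray is out, then push the carriage by its orange tab until it clicks home and stays. The hooked rod must end lying with its handle on the blue pad, and the canister, beaker, tube rack and cup of sticks must be left where they are.

Things in the scene. Friction and masses are not known exactly. Their poses are not given: they have to be found in the camera images.
- guard: Fixed white wire cage, 280 x 220 mm (x, y), wires 6 to 8 mm thick; roof wires 40 mm apart, 81 mm clear beneath, top at 89 mm. Wires close its -x, +x and -y sides; its +y side, 110 mm from the origin, is open to full height between two corner posts. Origin on the bench under its centre; +y is the way to draw things out.
- frame_blue: Blue plastic slide frame: open rectangle 50 x 90 mm (x, y), 14 mm thick, 34 x 70 mm window right through; long rails 8 mm, end rails 10 mm wide. Origin at its centre, y along its length, z through its thickness; same either side up. Starts flat behind the guard, roughly along the guard's y. In the open, grip it from above across its 50 mm width. Absent (None) in some starts.
- frame_yellow: Yellow plastic slide frame: open rectangle 50 x 90 mm (x, y), 14 mm thick, 34 x 70 mm window right through; long rails 8 mm, end rails 10 mm wide. Origin at its centre, y along its length, z through its thickness; same either side up. Starts flat behind the guard, roughly along the guard's y. In the open, grip it from above across its 50 mm width. Absent (None) in some starts.
- frame_green: Green plastic slide frame: open rectangle 50 x 90 mm (x, y), 14 mm thick, 34 x 70 mm window right through; long rails 8 mm, end rails 10 mm wide. Origin at its centre, y along its length, z through its thickness; same either side up. Starts flat behind the guard, roughly along the guard's y. In the open, grip it from above across its 50 mm width. Absent (None) in some starts.
- rod: Hooked rod, 272 mm long, 150 g. Red handle block 90 x 26 mm (x, y) with a black sole 60 mm wide, 4 mm thick under it, its top 40 mm above the sole's underside; origin under the handle's centre, x along the rod towards the hook. Steel rod 8 mm thick, its axis 24 mm above the underside, so it clears a frame lying flat. Starts sole and blade down, handle on the blue pad.
- grip (a point): On the rod: where to grip the handle from above, across its 26 mm width: near the balance point, 20 mm ahead of the rod's origin, 30 mm above the sole's underside.
- hook (a point): On the rod: bottom of the hook blade, 205 mm ahead of the grip point, 2 mm above the level of the sole's underside. The blade (4 mm along the rod, 14 mm across) hangs down from the rod's end and fits into a frame's window.
- pad: Blue pad drawn flat on the bench, 100 x 160 mm (x, y), no thickness to speak of; origin at its centre. The rod's handle lies on it, the hook sticking out to its -y side.
- scanner: White slide scanner, fixed. Low aluminium base with the carriage on it; the 130 mm tall housing begins 160 mm to +y of the origin. Origin on the bench under the tray's centre when the tray is out; the carriage slides along its +y.
- carriage (a joint): Travel of the carriage along the scanner's +y, m: 0 out (loading), 0.080 home. A spring draws it back out with about 2 N; near 0.065 to 0.073 a sprung roller must be overcome (10 N in all at most), past that it snaps on to 0.080 and stays.
- tray (a point): Moves with the carriage: the centre of the tray's inner floor, 18 mm above the bench, axes those of the scanner (y the way it slides). Grey open tray, inside 290 x 130 mm (x, y), rim 8 mm above the floor. Room for three frames side by side, lengthwise along y, 80 mm apart. At home the tray is still open above.
- tab (a point): Moves with the carriage: point on the -y face of the orange push tab, 52 mm above the bench. Tab plate 60 mm wide (x), 8 mm thick (y), its top 64 mm above the bench, on the middle of the tray's -y edge. Push it towards +y.
- wipes: Green, yellow and red wipes canister, 70 mm across, 140 mm tall. Bystander: leave it where it is. Origin under its centre.
- beaker: Clear plastic beaker, 90 mm across, 110 mm tall. Bystander: leave it where it is. Origin under its centre.
- rack: White test tube rack, 60 x 160 mm, 105 mm tall with its tubes. Bystander: leave it where it is. Origin under its centre.
- sticks: White paper cup with wooden sticks, 66 mm across, 140 mm tall. Bystander: leave it where it is. Origin under its centre.

How it is judged:
By the outcome, as a careful person would: the job done as asked, in the order asked, and still so for the second after the job is handed in, with the robot touching nothing.
Of frame_blue, frame_yellow, frame_green only 2 to 3 are there at a start; the rules pass over those that are not, and their reading is None.
At some moment in a run one of frame_blue, frame_yellow, frame_green, rod may be knocked a few centimetres aside while the robot is not near it.
Once in a run the grip may slacken for a moment while it holds something.
It also fails if it takes over 210 s, if anything falls off the work surface, if the arm or the gripper's body presses on something with over 40 N, if the wrist force passes 120 N, or if a joint passes its speed limit or range.

### The arm

A 6-joint arm with a two-finger parallel gripper is mounted at the origin on the work surface. World frame = base frame: x ahead of the robot, y to its left, z up, the work surface at z = 0. Lengths are in m, angles in rad, forces in N, time in s.
With the tool pointing down it reaches from about 0.35 to 0.775 m from the base axis. Payload 5.5 kg.
Tool frame: the origin (TCP) lies midway between the tips of the shut fingers; the grasp point (between the pads) lies 19 mm behind it; z points along the fingers, y is the line along which they close (so a half turn about z gives the same grasp; the last joint's range is limited). The gripper opens to 85 mm and grips with 20 to 120 N. Pads are 22 mm wide; open, the fingers measure 114 mm over their backs; the gripper's body (76 mm by 85 mm) begins 54 mm behind the grasp point. The pads swing forward as they close: fully open they stand 13 mm farther back than shut.
Start: joints at [1.09, 0.313, 0.046, 1.304, 0, 1.431], TCP at [0.192, 0.542, 0.231] pointing down, gripper open.
Joint ranges: [-2.76, 2.76], [-0.86, 1.69], [-1.03, 1.26], [-2.2, 2.34], [-1.47, 1.5], [-3.14, 3.14]. Speed limits (rad/s): [2.57, 2.57, 3.14, 3.14, 3.14, 3.14].

### API

Orientations are given as a rotation vector (axis times angle).
In Python, from bench import env gives the robot as it stands. The module is installed in compiled form; this text tells all that it offers.
- The arm moves only by the shell command python3 -m inch 'ROWS'. ROWS is JSON, a list of rows, each an object with "hand": the finger opening in mm, from 0 to 85.4; "xyz": the shift along the tool's x, y, z as a fraction of full scale, a list of three; "rotation": the turn, a rotation vector about the tool's x, y, z as a fraction of full scale, a list of three. In form: [{"hand": hand, "xyz": [dx, dy, dz], "rotation": [wx, wy, wz]}, ...]. A call has 1 to 20 rows; each row shifts and turns the commanded pose from where the row before left it, along the tool's axes as they then stand; what a row does not reach is not made up. Full scale, the value 1, is 250 mm for a shift and 0.08 rad for a turn. A row lasts 1/12 s, in which the tool goes at most 41.7 mm and 7.16 degrees, less where a joint would pass 70% of its speed; a pose out of reach is approached as far as the arm can. A call with a number of a shift or a turn outside -1 to 1 is refused whole. A call with a gripper value outside its range is refused whole. The fingers move at their own pace and stop on an object; the grip force is fixed at half the most. Time passes only in rows, so rows that do not move let the fingers close. It gives the time, the measured TCP pose, the force, the opening and the grip force at its end, in the units of the state.
- env.sense(): the state, without advancing time (a new reading comes with each control period).
- env.camera(name): name is "side" or "top" or "wrist"; returns a dict with "pixels" (384x512x3 uint8, red, green, blue), "z_map" (384x512 float32, m along the optical axis (not along the pixel's ray), 0 where there is no reading), "fovy" (degrees; the focal length in pixels is half the picture's height over the tangent of half this angle, whatever the lens; pixels are square), "cx", "cy" (the principal point, pixels), "distortion" ([k1, k2, p1, p2, k3] as OpenCV has them; the pictures are not rectified), "R" (3x3) and "t" (3): a world point X has camera coordinates R X + t. Camera axes: x right, y down, z forward; pixel columns grow to the right and rows downward; lengths in m; the calibration is good to about 2 mm. A picture is of the moment at which its call begins.
- env.job_done(): hands the job in; it is judged then, once.
The state is a dict: "time": time; "joint_positions": joint angles; "dq": joint speeds; "joint_torque": joint torques, N m; "position": TCP position; "tcp_rot": TCP orientation; "ft_force": force on the tool from outside, world axes, zero at the start; "wrist_torque": the same for the moment, N m; "finger_gap": finger opening in m; "gripper_force": force on a finger pad.
Only numpy, scipy, OpenCV 4.12 (cv2) and the standard library are available. Lean on these libraries where they do the work, as an engineer would, in place of code of your own. Each camera call takes 0.05 s, during which the arm holds its last target. There are 200 camera calls.

## Working session

There is one attempt and no reset: what is moved stays moved. The work goes in short steps, Python scripts to look and compute and a shell command to move; the robot and the scene stay as the last step left them, time stands still between calls to the robot, and variables do not carry over. Pictures are saved under pics/ and viewed, at most 14 in all, crops included, and the job is handed in when it is done.

```bash
ls; mkdir -p pics; python3 - <<'E'
from bench import env
import cv2,numpy as np
s=env.sense(); print(s)
for n in ("top","side"):
    c=env.camera(n); cv2.imwrite(f"pics/{n}0.png",cv2.resize(c["pixels"][:,:,::-1],None,fx=1.5,fy=1.5))
    print(n,c["fovy"],c["cx"],c["cy"],c["distortion"],c["R"],c["t"], -c["R"].T@c["t"])
E
```

```text
pics
{'time': 0.0, 'joint_positions': array([1.09037777e+00, 3.14013973e-01, 4.50008729e-02, 1.30362419e+00,
       2.66883182e-05, 1.43118230e+00]), 'dq': array([ 1.14915243e-03,  1.73637623e-03, -1.40069091e-03,  1.00945321e-03,
        1.40994931e-05, -1.73146014e-04]), 'joint_torque': array([-1.11975492e-03, -4.80628932e+01,  2.98533565e+01,  1.94628682e-02,
       -1.93314982e-04,  2.47652480e-05]), 'position': array([0.19196229, 0.54146978, 0.23041012]), 'tcp_rot': array([-5.32647805e-01, -3.09551208e+00,  2.74062822e-03]), 'ft_force': array([ 0.08902279, -0.30682234,  0.00465126]), 'wrist_torque': array([-0.02188513,  0.02860138,  0.00941564]), 'gripper_force': 0.0, 'finger_gap': 0.08512648216831398}
top 48.35159114497513 260.7287634705351 193.37713244631567 [-0.1038267  0.         0.         0.         0.       ] [[ 0.02935861 -0.99956553  0.00261364]
 [-0.97047899 -0.02913033 -0.23942003]
 [ 0.23939214  0.00449255 -0.97091257]] [-0.0592205   0.61499732  1.02094367] [ 0.35417472 -0.04586634  1.1386445 ]
side 56.209648618946225 254.75586021016542 184.23799414356554 [-0.04041267  0.          0.          0.          0.        ] [[-0.93392631 -0.35743146  0.00493937]
 [-0.18365145  0.46791328 -0.8644821 ]
 [ 0.3066819  -0.8082697  -0.50263933]] [0.56553119 0.19621643 0.62720242] [0.37184826 0.61727508 0.48208883]
```

View pics/top0.png

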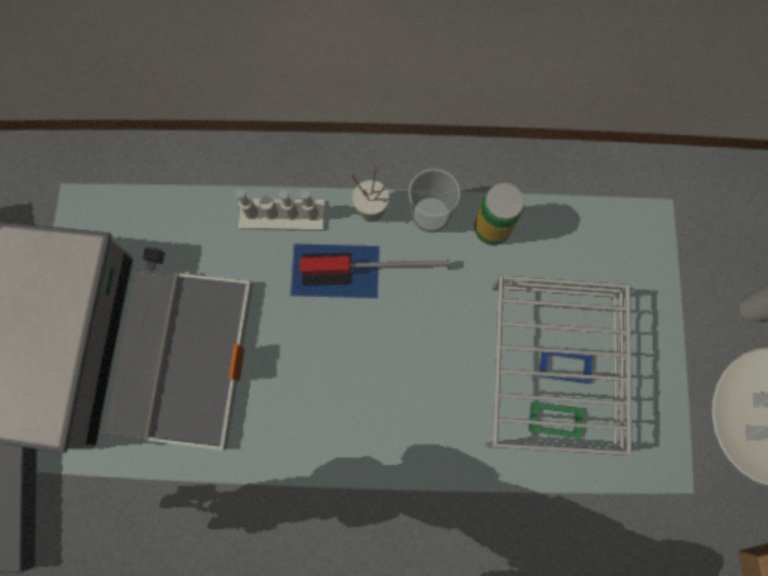

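View pics/side0.png

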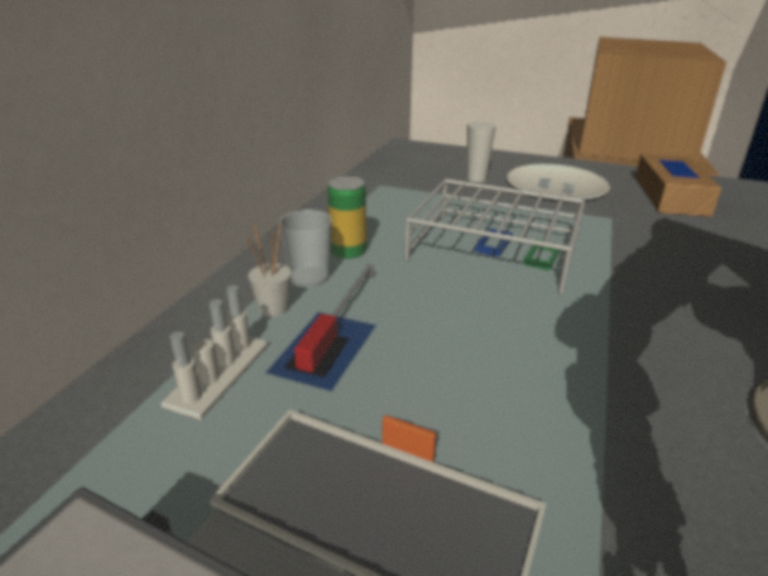

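Top view: the blue frame is at about (567,367) and the green at about (557,420) under the guard (500–630, 278–453). The rod's red handle is at (325,265) with its hook at (455,264), and the tray runs 150–248 with the orange tab at (236,362). I see no yellow frame. The side view agrees. Next I measure.

```bash
cat > h.py <<'E'
from bench import env
import cv2,numpy as np
from scipy.spatial.transform import Rotation as Ro
def cam(n):
    c=env.camera(n); f=192/np.tan(np.radians(c["fovy"]/2))
    c["K"]=np.array([[f,0,c["cx"]],[0,f,c["cy"]],[0,0,1]]); c["D"]=np.array(c["distortion"],float)
    c["hsv"]=cv2.cvtColor(c["pixels"],cv2.COLOR_RGB2HSV); return c
def cast(c,uv,z):
    n=cv2.undistortPoints(np.array(uv,float).reshape(-1,1,2),c["K"],c["D"])[:,0]
    d=np.c_[n,np.ones(len(n))]@c["R"]; o=-c["R"].T@c["t"]
    return o+d*((z-o[2])/d[:,2])[:,None]
def proj(c,X):
    return cv2.projectPoints(np.array(X,float).reshape(-1,1,3),cv2.Rodrigues(c["R"])[0],c["t"],c["K"],c["D"])[0][:,0]
HS={"blue":(105,125,110,60),"green":(45,85,90,40),"yellow":(20,33,120,70),"red":(172,6,140,60),"orange":(6,17,150,90)}
def mask(c,col):
    lo,hi,s,v=HS[col]; H,S,V=[c["hsv"][...,i] for i in range(3)]
    h=(H>=lo)&(H<=hi) if lo<hi else (H>=lo)|(H<=hi)
    return h&(S>=s)&(V>=v)
def rect(P):
    (cx,cy),(w,h),_=r=cv2.minAreaRect(P[:,:2].astype(np.float32)); b=cv2.boxPoints(r)
    e=[b[1]-b[0],b[2]-b[1]]; e=max(e,key=np.linalg.norm)
    return np.array([cx,cy]),max(w,h),min(w,h),np.degrees(np.arctan2(e[1],e[0]))%180
def blob(c,col,z,box=None,keep=1):
    m=mask(c,col).astype(np.uint8)
    if box: b=np.zeros_like(m); b[box[1]:box[3],box[0]:box[2]]=1; m&=b
    v,u=np.nonzero(m)
    return cast(c,np.c_[u,v],z) if len(u) else np.zeros((0,3))
def go(x,y,z,yaw=None):
    "print shift in tool units (of 250mm) and yaw turn (of .08 rad) for target; tool x axis to world heading yaw deg"
    s=env.sense(); R=Ro.from_rotvec(s["tcp_rot"]); p=s["position"]
    M=R.as_matrix(); hd=np.degrees(np.arctan2(M[1,0],M[0,0]))
    d=(np.array([x,y,z])-p)@M/.25
    print("pos",p.round(4),"heading",hd.round(2),"tool z",M[:,2].round(3),"shift",d.round(3),"mm",np.linalg.norm(d)*250//1)
    if yaw is not None:
        w=(yaw-hd+180)%360-180; print("turn z",(-np.radians(w)/.08).round(2))
E
python3 - <<'E'
from h import *
c=cam("top")
for col,z,box in (("blue",.014,(325,180,430,310)),("green",.014,(325,180,430,310)),("yellow",.014,(325,180,430,310)),("red",.04,(180,150,260,210)),("orange",.064,None),("blue",0,(180,150,260,210))):
    P=blob(c,col,z,box); 
    print(col,len(P), rect(P) if len(P)>5 else "")
d=lambda L,z:cast(c,np.array(L,float)/1.5,z)[:,:2].round(3).tolist()
print("guard roof",d([(500,280),(629,287),(630,452),(495,445)],.087))
print("tray rim outer",d([(176,274),(249,282),(223,448),(150,440)],.026))
print("hook",d([(455,264)],.028)); print("pad",d([(293,244),(379,246),(378,298),(291,296)],0))
print("wipes top",d([(503,196)],.14),"beaker",d([(434,193)],.11),"cup",d([(371,195)],.09),"rackbase",d([(240,228),(325,229)],0.01))
print("housing",d([(108,236),(66,448)],.13),"bench",d([(62,184),(673,199),(692,493)],0))
v,u=np.nonzero(mask(c,"red"));print(u.min(),u.max(),v.min(),v.max())
for p in[(330,265),(455,264),(236,362),(200,362),(100,300),(567,358),(503,196)]:
    z=c["z_map"][int(p[1]/1.5),int(p[0]/1.5)]; n=cv2.undistortPoints(np.array([[p]],float)/1.5,c["K"],c["D"])[0,0]
    print(p,((np.r_[n,1]*z-c["t"])@c["R"]).round(3))
go(.3,.3,.2,0)
E
```

```text
blue 152 (array([ 0.50171536, -0.35352343]), 0.09137358516454697, 0.04640396311879158, np.float32(86.17447))
green 255 (array([ 0.40860558, -0.33407712]), 0.09018782526254654, 0.04921803995966911, np.float32(83.47357))
yellow 0 
red 340 (array([0.66799355, 0.08036711]), 0.08632727712392807, 0.030627509579062462, np.float32(91.68146))
orange 65 (array([0.48940387, 0.22317766]), 0.05663149803876877, 0.007378004491329193, np.float32(176.08469))
blue 1020 (array([0.67001224, 0.06470402]), 0.15563970804214478, 0.0957750454545021, np.float32(89.949394))
guard roof [[0.637, -0.226], [0.631, -0.449], [0.354, -0.437], [0.362, -0.216]]
tray rim outer [[0.647, 0.351], [0.636, 0.215], [0.343, 0.238], [0.35, 0.366]]
hook [[0.68, -0.155]]
pad [[0.718, 0.145], [0.719, -0.016], [0.619, -0.017], [0.618, 0.142]]
wipes top [[0.768, -0.224]] beaker [[0.782, -0.11]] cup [[0.783, -0.001]] rackbase [[0.743, 0.245], [0.746, 0.086]]
housing [[0.683, 0.44], [0.331, 0.464]] bench [[0.83, 0.613], [0.834, -0.583], [0.284, -0.58]]
200 232 171 182
(330, 265) [0.667 0.069 0.044]
(455, 264) [ 0.689 -0.157 -0.001]
(236, 362) [0.487 0.219 0.058]
(200, 362) [0.489 0.292 0.022]
(100, 300) [0.578 0.451 0.103]
(567, 358) [ 0.519 -0.362 -0.003]
(503, 196) [ 0.769 -0.224  0.138]
pos [0.192  0.5416 0.2306] heading 160.47 tool z [-0.001 -0.001 -1.   ] shift [-0.73  -0.766  0.123] mm 266.0
turn z 35.01
```

```bash
python3 -m inch '[{"hand":60,"xyz":[0,0,0],"rotation":[0,0,0.99]},{"hand":60,"xyz":[0,0,0],"rotation":[0,0,0.99]},{"hand":60,"xyz":[0,0,0],"rotation":[0,0,0.99]},{"hand":60,"xyz":[0,0,0],"rotation":[0,0,0.99]},{"hand":60,"xyz":[0,0,0],"rotation":[0,0,0.99]},{"hand":60,"xyz":[0,0,0],"rotation":[0,0,0.99]},{"hand":60,"xyz":[0,0,0],"rotation":[0,0,0.99]},{"hand":60,"xyz":[0,0,0],"rotation":[0,0,0.99]},{"hand":60,"xyz":[0,0,0],"rotation":[0,0,0.99]},{"hand":60,"xyz":[0,0,0],"rotation":[0,0,0.99]},{"hand":60,"xyz":[0,0,0],"rotation":[0,0,0.99]},{"hand":60,"xyz":[0,0,0],"rotation":[0,0,0.99]},{"hand":60,"xyz":[0,0,0],"rotation":[0,0,0.99]},{"hand":60,"xyz":[0,0,0],"rotation":[0,0,0.99]},{"hand":60,"xyz":[0,0,0],"rotation":[0,0,0.99]},{"hand":60,"xyz":[0,0,0],"rotation":[0,0,0]}]'; python3 -c "
from h import *
go(.6705,.06,.2,92); print(env.sense()['joint_positions'].round(2))"
```

```text
time: 1.48
position: [0.1921, 0.5418, 0.2309]
tcp_rot: [2.176, 2.265, -0.001]
ft_force: [-1.0, 1.3, -0.4]
finger_gap: 0.0598
gripper_force: 0.0
pos [0.1921 0.5418 0.2309] heading 92.3 tool z [-0.    -0.001 -1.   ] shift [-2.002  1.835  0.124] mm 679.0
turn z 0.06
[ 1.09  0.31  0.05  1.3  -0.    2.62]
```

```bash
python3 -m inch '[{"hand":60,"xyz":[-0.1,0.092,0],"rotation":[0,0,0]},{"hand":60,"xyz":[-0.1,0.092,0],"rotation":[0,0,0]},{"hand":60,"xyz":[-0.1,0.092,0],"rotation":[0,0,0]},{"hand":60,"xyz":[-0.1,0.092,0],"rotation":[0,0,0]},{"hand":60,"xyz":[-0.1,0.092,0],"rotation":[0,0,0]},{"hand":60,"xyz":[-0.1,0.092,0],"rotation":[0,0,0]},{"hand":60,"xyz":[-0.1,0.092,0],"rotation":[0,0,0]},{"hand":60,"xyz":[-0.1,0.092,0],"rotation":[0,0,0]},{"hand":60,"xyz":[-0.1,0.092,0],"rotation":[0,0,0]},{"hand":60,"xyz":[-0.1,0.092,0],"rotation":[0,0,0]},{"hand":60,"xyz":[-0.1,0.092,0],"rotation":[0,0,0]},{"hand":60,"xyz":[-0.1,0.092,0],"rotation":[0,0,0]},{"hand":60,"xyz":[-0.1,0.092,0],"rotation":[0,0,0]},{"hand":60,"xyz":[-0.1,0.092,0],"rotation":[0,0,0]},{"hand":60,"xyz":[-0.1,0.092,0],"rotation":[0,0,0]},{"hand":60,"xyz":[-0.1,0.092,0],"rotation":[0,0,0]},{"hand":60,"xyz":[-0.1,0.092,0],"rotation":[0,0,0]},{"hand":60,"xyz":[-0.1,0.092,0],"rotation":[0,0,0]},{"hand":60,"xyz":[-0.1,0.092,0],"rotation":[0,0,0]},{"hand":60,"xyz":[-0.1,0.092,0],"rotation":[0,0,0]}]'; python3 - <<'E'
from h import *
c=cam("wrist"); cv2.imwrite("pics/w1.png",c["pixels"][:,:,::-1])
P=blob(c,"red",.04); print(len(P),rect(P),(-c["R"].T@c["t"]).round(3))
go(.6705,.06,.011,92)
E
```

```text
time: 3.15
position: [0.6736, 0.0603, 0.231]
tcp_rot: [-2.171, -2.27, 0.0]
ft_force: [0.6, -0.5, 0.0]
finger_gap: 0.0599
gripper_force: 0.0
2335 (array([0.67244798, 0.08320355]), 0.08899753540754318, 0.025434866547584534, np.float32(93.072464)) [0.67  0.129 0.375]
pos [0.6778 0.0551 0.2294] heading 92.27 tool z [ 0.002 -0.003 -1.   ] shift [ 0.023 -0.03   0.874] mm 218.0
turn z 0.06
```

View pics/w1.png

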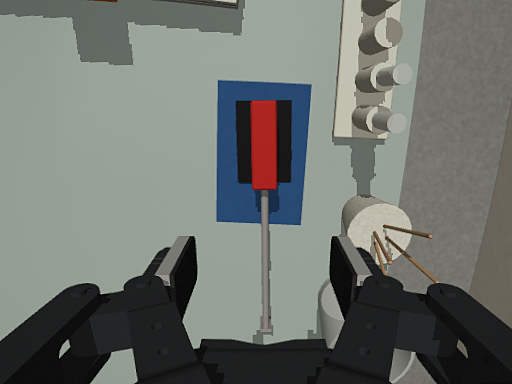

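The wrist view shows the handle at (264,145) on the pad and the hook end at (266,331), with all the space around the handle clear. I'll measure again now that the arm has settled.

```bash
python3 - <<'E'
from h import *
c=cam("wrist"); P=blob(c,"red",.04); ctr,l,w,a=rect(P); print(ctr,l,w,a)
print("hook",cast(c,[(266,331)],.028), env.sense()["position"])
u=np.array([np.cos(np.radians(a)),np.sin(np.radians(a))]); g=ctr-.02*u; print("grip",g)
go(g[0],g[1],.011,a)
E
```

```text
[0.67251134 0.08291867] 0.08891063928604126 0.026012184098362923 92.631584
hook [[ 0.68951329 -0.1494318   0.028     ]] [0.67564677 0.05736146 0.22921586]
grip [0.67342961 0.06293977]
pos [0.6756 0.0574 0.2292] heading 92.25 tool z [-0.    -0.001 -1.   ] shift [ 0.024 -0.008  0.873] mm 218.0
turn z -0.08
```

```bash
python3 -m inch '[{"hand":60,"xyz":[0.012,-0.004,0.08],"rotation":[0,0,-0.1]},{"hand":60,"xyz":[0.012,-0.004,0.08],"rotation":[0,0,-0.08]},{"hand":60,"xyz":[0,0,0.1],"rotation":[0,0,0]},{"hand":60,"xyz":[0,0,0.1],"rotation":[0,0,0]},{"hand":60,"xyz":[0,0,0.1],"rotation":[0,0,0]},{"hand":60,"xyz":[0,0,0.1],"rotation":[0,0,0]},{"hand":60,"xyz":[0,0,0.1],"rotation":[0,0,0]},{"hand":60,"xyz":[0,0,0.08],"rotation":[0,0,0]},{"hand":60,"xyz":[0,0,0.06],"rotation":[0,0,0]},{"hand":60,"xyz":[0,0,0.04],"rotation":[0,0,0]},{"hand":60,"xyz":[0,0,0.03],"rotation":[0,0,0]},{"hand":60,"xyz":[0,0,0],"rotation":[0,0,0]},{"hand":60,"xyz":[0,0,0],"rotation":[0,0,0]},{"hand":20,"xyz":[0,0,0],"rotation":[0,0,0]},{"hand":20,"xyz":[0,0,0],"rotation":[0,0,0]},{"hand":20,"xyz":[0,0,0],"rotation":[0,0,0]},{"hand":20,"xyz":[0,0,0],"rotation":[0,0,0]},{"hand":20,"xyz":[0,0,0],"rotation":[0,0,0]},{"hand":20,"xyz":[0,0,0],"rotation":[0,0,0]},{"hand":20,"xyz":[0,0,0],"rotation":[0,0,0]}]'; python3 -c "
from h import *
go(.673,.063,.1,92)"
```

```text
time: 4.92
position: [0.6719, 0.0676, 0.0154]
tcp_rot: [2.156, 2.282, 0.004]
ft_force: [1.1, 0.1, 5.6]
finger_gap: 0.0246
gripper_force: 60.1
pos [0.6719 0.0676 0.0154] heading 93.23 tool z [ 0.003  0.    -1.   ] shift [-0.019  0.004 -0.338] mm 84.0
turn z 0.27
```

```bash
python3 -m inch '[{"hand":20,"xyz":[0,0,-0.02],"rotation":[0,0,0]},{"hand":20,"xyz":[0,0,-0.03],"rotation":[0,0,0.2]},{"hand":20,"xyz":[0,0,-0.03],"rotation":[0,0,0.2]},{"hand":20,"xyz":[0,0,-0.03],"rotation":[0,0,0.2]},{"hand":20,"xyz":[0,0,-0.03],"rotation":[0,0,0.1]},{"hand":20,"xyz":[0,0,-0.02],"rotation":[0,0,0]},{"hand":20,"xyz":[0,0,0],"rotation":[0,0,0]},{"hand":20,"xyz":[0,0,0],"rotation":[0,0,0]},{"hand":20,"xyz":[0,0,0],"rotation":[0,0,0]}]'; python3 - <<'E'
from h import *
c=cam("wrist"); cv2.imwrite("pics/w2.png",c["pixels"][:,:,::-1])
go(.502,.0676,.055,90)
E
```

```text
time: 5.67
position: [0.6703, 0.0677, 0.0535]
tcp_rot: [-2.221, -2.222, 0.0]
ft_force: [0.0, 0.1, -1.7]
finger_gap: 0.0251
gripper_force: 59.3
pos [0.6701 0.0676 0.0533] heading 90.03 tool z [-0.001  0.    -1.   ] shift [ 0.    -0.672 -0.006] mm 168.0
turn z 0.01
```

View pics/w2.png

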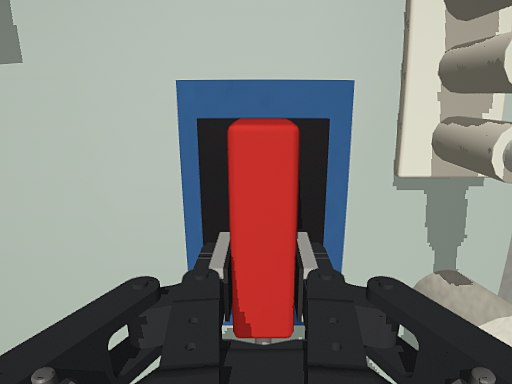

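The rod is held squarely: the handle lies vertically in the picture (columns 228–298) and is clear of the pad. Next I move it in front of the blue frame.

```bash
python3 -m inch '[{"hand":20,"xyz":[0,-0.04,0],"rotation":[0,0,0]},{"hand":20,"xyz":[0,-0.084,0],"rotation":[0,0,0]},{"hand":20,"xyz":[0,-0.084,0],"rotation":[0,0,0]},{"hand":20,"xyz":[0,-0.084,0],"rotation":[0,0,0]},{"hand":20,"xyz":[0,-0.084,0],"rotation":[0,0,0]},{"hand":20,"xyz":[0,-0.084,0],"rotation":[0,0,0]},{"hand":20,"xyz":[0,-0.084,0],"rotation":[0,0,0]},{"hand":20,"xyz":[0,-0.084,0],"rotation":[0,0,0]},{"hand":20,"xyz":[0,-0.044,0],"rotation":[0,0,0]},{"hand":20,"xyz":[0,0,0],"rotation":[0,0,0]},{"hand":20,"xyz":[0,0,0],"rotation":[0,0,0]},{"hand":20,"xyz":[0,0,0],"rotation":[0,0,0]}]'; python3 - <<'E'
from h import *
go(.502,.0676,.053,90)
c=cam("top"); im=c["pixels"][140:310,220:440,::-1]; cv2.imwrite("pics/t2.png",cv2.resize(im,None,fx=3.5,fy=3.5,interpolation=cv2.INTER_CUBIC))
for col in("blue","green"):
    print(col,rect(blob(c,col,.014,(325,180,430,310))))
E
```

```text
time: 6.72
position: [0.5038, 0.0675, 0.054]
tcp_rot: [2.22, 2.221, 0.002]
ft_force: [-0.6, 0.0, -1.6]
finger_gap: 0.0248
gripper_force: 59.4
pos [0.5038 0.0675 0.054 ] heading 90.02 tool z [ 0.002  0.    -1.   ] shift [ 0.    -0.007  0.004] mm 2.0
turn z 0.0
blue (array([ 0.50149822, -0.35258493]), 0.08953427523374557, 0.04613092541694641, np.float32(86.41428))
green (array([ 0.40831086, -0.33393928]), 0.09015259146690369, 0.04919913411140442, np.float32(83.0307))
```

View pics/t2.png

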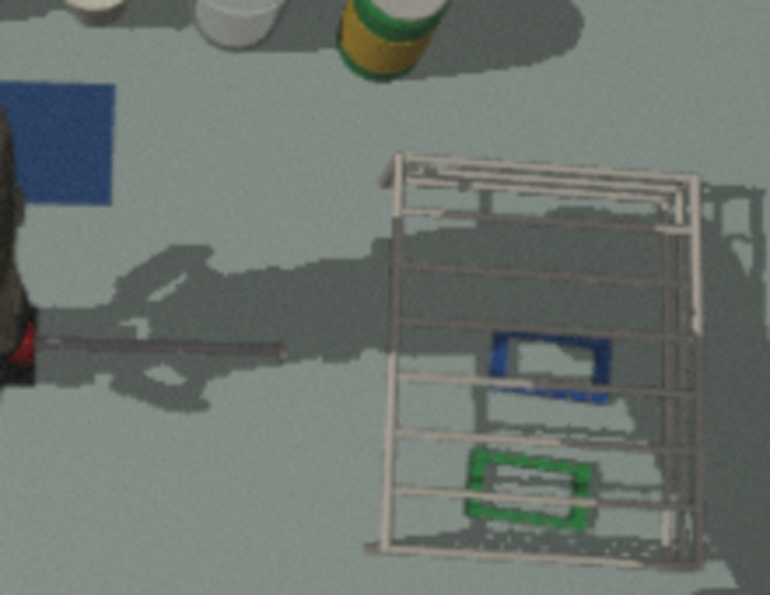

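The rod end is at crop (283,352), and the blue frame's corners are about (492,332), (611,338), (608,402) and (490,390). The green frame is centred at (529,489).

```bash
python3 - <<'E'
from h import *
c=cam("top"); f=lambda L,z:cast(c,np.array(L,float)/3.5+[220,140],z)[:,:2].round(4)
print("rod end",f([(283,352),(50,343)],.066)); B=f([(492,332),(611,338),(608,402),(490,390)],.014); print(B,B.mean(0))
print("window",f([(511,350),(592,350),(590,385),(508,378)],.014)); print("open side roof",f([(398,156),(388,548)],.087))
E
```

```text
rod end [[ 0.4992 -0.1456]
 [ 0.5008  0.0223]]
[[ 0.5257 -0.3099]
 [ 0.5233 -0.402 ]
 [ 0.4743 -0.3978]
 [ 0.4815 -0.3074]] [ 0.5012   -0.354275]
window [[ 0.5122 -0.3242]
 [ 0.5137 -0.3868]
 [ 0.4869 -0.3843]
 [ 0.4909 -0.3214]]
open side roof [[ 0.6422 -0.2267]
 [ 0.3623 -0.2176]]
```

```bash
python3 -m inch '[{"hand":20,"xyz":[-0.04,0.008,0],"rotation":[0,0,0]},{"hand":20,"xyz":[-0.08,0,0],"rotation":[0,0,0]},{"hand":20,"xyz":[-0.08,0,0],"rotation":[0,0,0]},{"hand":20,"xyz":[-0.08,0,0],"rotation":[0,0,0]},{"hand":20,"xyz":[-0.08,0,0],"rotation":[0,0,0]},{"hand":20,"xyz":[-0.08,0,0],"rotation":[0,0,0]},{"hand":20,"xyz":[-0.08,0,0],"rotation":[0,0,0]},{"hand":20,"xyz":[-0.08,0,0],"rotation":[0,0,0]},{"hand":20,"xyz":[-0.08,0,0],"rotation":[0,0,0]},{"hand":20,"xyz":[-0.08,0,0],"rotation":[0,0,0]},{"hand":20,"xyz":[-0.04,0,0],"rotation":[0,0,0]},{"hand":20,"xyz":[0,0,0],"rotation":[0,0,0]},{"hand":20,"xyz":[0,0,0],"rotation":[0,0,0]},{"hand":20,"xyz":[0,0,0],"rotation":[0,0,0]}]'; python3 - <<'E'
from h import *
go(.506,-.1325,.0165,90)
c=cam("top"); im=c["pixels"][180:310,310:440,::-1]; cv2.imwrite("pics/t3.png",cv2.resize(im,None,fx=4.5,fy=4.5,interpolation=cv2.INTER_CUBIC))
E
```

```text
time: 7.98
position: [0.5044, -0.1318, 0.0536]
tcp_rot: [-2.22, -2.222, -0.0]
ft_force: [-0.3, 0.5, -1.4]
finger_gap: 0.025
gripper_force: 59.3
pos [ 0.5044 -0.1318  0.0536] heading 90.04 tool z [-0.001  0.001 -1.   ] shift [-0.003  0.007  0.148] mm 37.0
turn z 0.01
```

View pics/t3.png

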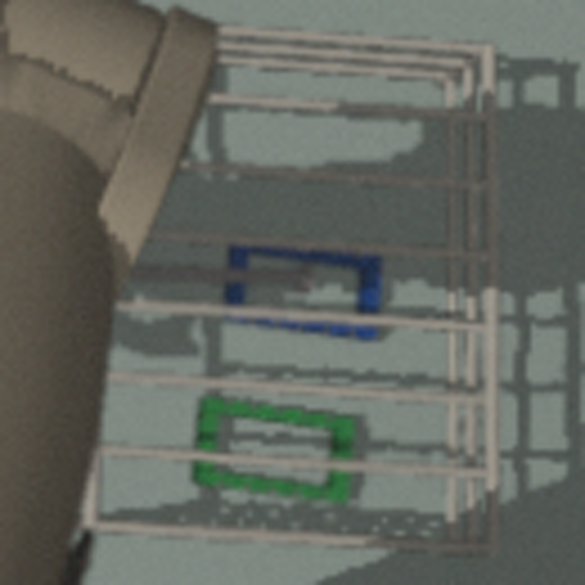

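The rod is over the blue window. Its end is at crop (310,277), inside the frame's span (230–380, 245–338). Lowering now.

```bash
python3 -m inch '[{"hand":20,"xyz":[0,0.006,0.02],"rotation":[0,0,0]},{"hand":20,"xyz":[0,0,0.03],"rotation":[0,0,0]},{"hand":20,"xyz":[0,0,0.03],"rotation":[0,0,0]},{"hand":20,"xyz":[0,0,0.03],"rotation":[0,0,0]},{"hand":20,"xyz":[0,0,0.02],"rotation":[0,0,0]},{"hand":20,"xyz":[0,0,0.016],"rotation":[0,0,0]},{"hand":20,"xyz":[0,0,0],"rotation":[0,0,0]},{"hand":20,"xyz":[0,0,0],"rotation":[0,0,0]}]'; python3 - <<'E'
from h import *
go(.506,-.1325,.0155,90)
c=cam("top"); print(cast(c,[(378.9,241.6)],.066)); print(rect(blob(c,"blue",.014,(325,180,430,310))))
E
```

```text
time: 8.7
position: [0.5059, -0.1323, 0.0169]
tcp_rot: [-2.221, -2.221, 0.0]
ft_force: [0.4, -0.1, -1.5]
finger_gap: 0.0251
gripper_force: 40.0
pos [ 0.5059 -0.1323  0.0169] heading 90.02 tool z [-0.001  0.    -1.   ] shift [-0.001  0.     0.006] mm 1.0
turn z 0.0
[[ 0.50163391 -0.34442315  0.066     ]]
(array([ 0.50157791, -0.35372984]), 0.08742152899503708, 0.046159230172634125, np.float32(86.17621))
```

```bash
python3 -m inch '[{"hand":20,"xyz":[0.03,0,0],"rotation":[0,0,0]},{"hand":20,"xyz":[0.04,0,0],"rotation":[0,0,0]},{"hand":20,"xyz":[0.06,0,0],"rotation":[0,0,0]},{"hand":20,"xyz":[0.06,0,0],"rotation":[0,0,0]},{"hand":20,"xyz":[0.06,0,0],"rotation":[0,0,0]},{"hand":20,"xyz":[0.06,0,0],"rotation":[0,0,0]},{"hand":20,"xyz":[0.06,0,0],"rotation":[0,0,0]},{"hand":20,"xyz":[0.06,0,0],"rotation":[0,0,0]},{"hand":20,"xyz":[0.06,0,0],"rotation":[0,0,0]},{"hand":20,"xyz":[0.06,0,0],"rotation":[0,0,0]},{"hand":20,"xyz":[0.06,0,0],"rotation":[0,0,0]},{"hand":20,"xyz":[0.06,0,0],"rotation":[0,0,0]},{"hand":20,"xyz":[0.06,0,0],"rotation":[0,0,0]},{"hand":20,"xyz":[0.06,0,0],"rotation":[0,0,0]},{"hand":20,"xyz":[0.06,0,0],"rotation":[0,0,0]},{"hand":20,"xyz":[0.06,0,0],"rotation":[0,0,0]},{"hand":20,"xyz":[0.06,0,0],"rotation":[0,0,0]},{"hand":20,"xyz":[0.04,0,0],"rotation":[0,0,0]},{"hand":20,"xyz":[0.02,0,0],"rotation":[0,0,0]},{"hand":20,"xyz":[0,0,0],"rotation":[0,0,0]}]'; python3 - <<'E'
from h import *
go(.506,.131,.054,90)
c=cam("top"); im=c["pixels"][130:310,190:440,::-1]; cv2.imwrite("pics/t4.png",cv2.resize(im,None,fx=3,fy=3,interpolation=cv2.INTER_CUBIC))
print(rect(blob(c,"blue",.014,(258,180,430,310))))
E
```

```text
time: 10.42
position: [0.5058, 0.1264, 0.0175]
tcp_rot: [-2.219, -2.224, -0.001]
ft_force: [0.0, 0.5, -1.5]
finger_gap: 0.0246
gripper_force: 64.9
pos [0.5058 0.1264 0.0175] heading 90.14 tool z [ 0.  0. -1.] shift [ 0.019  0.001 -0.146] mm 36.0
turn z 0.03
(array([ 0.50701702, -0.11783644]), 0.08714544773101807, 0.048108380287885666, np.float32(90.39401))
```

View pics/t4.png

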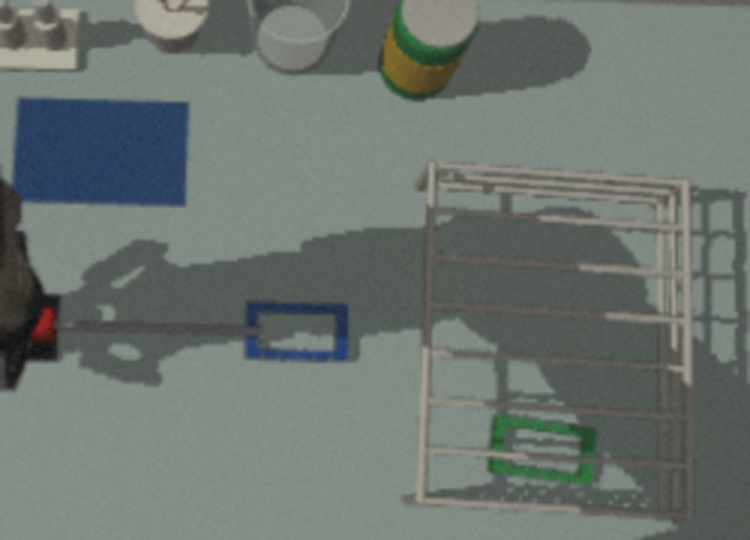

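Blue is out at crop (297,331), straight and well clear of the guard. Green is still under it at (543,449). I'll raise the hook and go over to green.

```bash
python3 -m inch '[{"hand":20,"xyz":[-0.02,0,0],"rotation":[0,0,0]},{"hand":20,"xyz":[0,0,0],"rotation":[0,0,0]},{"hand":20,"xyz":[0,0,-0.03],"rotation":[0,0,0]},{"hand":20,"xyz":[0,0,-0.05],"rotation":[0,0,0]},{"hand":20,"xyz":[0,0,-0.05],"rotation":[0,0,0]},{"hand":20,"xyz":[0,0,-0.022],"rotation":[0,0,0]},{"hand":20,"xyz":[0,0,0],"rotation":[0,0,0]},{"hand":20,"xyz":[0,-0.04,0],"rotation":[0,0,0]},{"hand":20,"xyz":[0,-0.083,0],"rotation":[0,0,0]},{"hand":20,"xyz":[0,-0.083,0],"rotation":[0,0,0]},{"hand":20,"xyz":[0,-0.083,0],"rotation":[0,0,0]},{"hand":20,"xyz":[0,-0.083,0],"rotation":[0,0,0]},{"hand":20,"xyz":[-0.05,0,0],"rotation":[0,0,0]},{"hand":20,"xyz":[-0.08,0,0],"rotation":[0,0,0]},{"hand":20,"xyz":[-0.08,0,0],"rotation":[0,0,0]},{"hand":20,"xyz":[-0.08,0,0],"rotation":[0,0,0]},{"hand":20,"xyz":[0,0,0],"rotation":[0,0,0]},{"hand":20,"xyz":[0,0,0],"rotation":[0,0,0]}]'; python3 - <<'E'
from h import *
go(.413,-.1125,.054,90)
c=cam("top"); im=c["pixels"][130:310,190:440,::-1]; cv2.imwrite("pics/t5.png",cv2.resize(im,None,fx=3,fy=3,interpolation=cv2.INTER_CUBIC))
for col in("blue","green"): print(rect(blob(c,col,.014,(258,180,430,310))))
E
```

```text
time: 11.97
position: [0.4118, 0.0471, 0.0547]
tcp_rot: [-2.223, -2.218, 0.001]
ft_force: [1.0, -0.3, -1.3]
finger_gap: 0.0247
gripper_force: 64.9
pos [0.4118 0.0471 0.0547] heading 89.89 tool z [-0.001  0.001 -1.   ] shift [-0.638  0.006  0.002] mm 159.0
turn z -0.02
(array([ 0.506971  , -0.11794723]), 0.08782006800174713, 0.047850076109170914, np.float32(91.576))
(array([ 0.40835097, -0.33414423]), 0.09047349542379379, 0.04860449582338333, np.float32(83.5638))
```

View pics/t5.png

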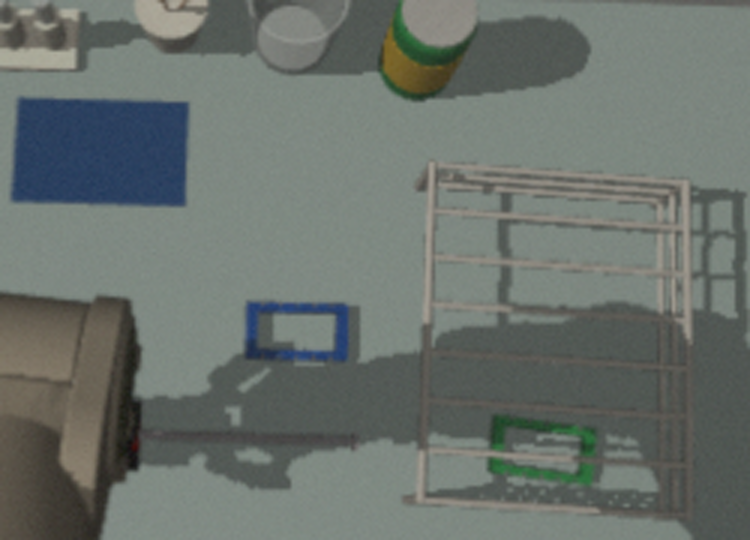

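The rod end is at crop (356,441), in line with the green window at (543,449), and blue is undisturbed. I'll cast the rod end while advancing.

```bash
python3 -c "
from h import *
c=cam('top'); print(cast(c,[(190+356/3,130+441/3),(190+145/3,130+434/3)],.067))"
python3 -m inch '[{"hand":20,"xyz":[-0.04,0.004,0],"rotation":[0,0,0]},{"hand":20,"xyz":[-0.08,0,0],"rotation":[0,0,0]},{"hand":20,"xyz":[-0.08,0,0],"rotation":[0,0,0]},{"hand":20,"xyz":[-0.08,0,0],"rotation":[0,0,0]},{"hand":20,"xyz":[-0.08,0,0],"rotation":[0,0,0]},{"hand":20,"xyz":[-0.08,0,0],"rotation":[0,0,0]},{"hand":20,"xyz":[-0.08,0,0],"rotation":[0,0,0]},{"hand":20,"xyz":[-0.08,0,0],"rotation":[0,0,0]},{"hand":20,"xyz":[-0.038,0,0],"rotation":[0,0,0]},{"hand":20,"xyz":[0,0,0],"rotation":[0,0,0]},{"hand":20,"xyz":[0,0,0],"rotation":[0,0,0]},{"hand":20,"xyz":[0,0,0],"rotation":[0,0,0]}]'; python3 -c "
from h import *
go(.413,-.1125,.0165,90)"
```

```text
[[ 0.40886794 -0.16577186  0.067     ]
 [ 0.40966256  0.00840056  0.067     ]]
time: 13.07
position: [0.4137, -0.111, 0.0551]
tcp_rot: [-2.219, -2.222, -0.0]
ft_force: [-1.1, -0.3, -0.7]
finger_gap: 0.025
gripper_force: 64.9
pos [ 0.4137 -0.111   0.0551] heading 90.07 tool z [-0.001  0.001 -1.   ] shift [-0.006 -0.003  0.154] mm 38.0
turn z 0.01
```

```bash
python3 -m inch '[{"hand":20,"xyz":[0,0,0.03],"rotation":[0,0,0]},{"hand":20,"xyz":[0,0,0.04],"rotation":[0,0,0]},{"hand":20,"xyz":[0,0,0.04],"rotation":[0,0,0]},{"hand":20,"xyz":[0,0,0.026],"rotation":[0,0,0]},{"hand":20,"xyz":[0,0,0.016],"rotation":[0,0,0]},{"hand":20,"xyz":[0,0,0],"rotation":[0,0,0]},{"hand":20,"xyz":[0,0,0],"rotation":[0,0,0]}]'; python3 -m inch '[{"hand":20,"xyz":[0.03,0,0],"rotation":[0,0,0]},{"hand":20,"xyz":[0.04,0,0],"rotation":[0,0,0]},{"hand":20,"xyz":[0.06,0,0],"rotation":[0,0,0]},{"hand":20,"xyz":[0.06,0,0],"rotation":[0,0,0]},{"hand":20,"xyz":[0.06,0,0],"rotation":[0,0,0]},{"hand":20,"xyz":[0.06,0,0],"rotation":[0,0,0]},{"hand":20,"xyz":[0.06,0,0],"rotation":[0,0,0]},{"hand":20,"xyz":[0.06,0,0],"rotation":[0,0,0]},{"hand":20,"xyz":[0.06,0,0],"rotation":[0,0,0]},{"hand":20,"xyz":[0.06,0,0],"rotation":[0,0,0]},{"hand":20,"xyz":[0.06,0,0],"rotation":[0,0,0]},{"hand":20,"xyz":[0.06,0,0],"rotation":[0,0,0]},{"hand":20,"xyz":[0.06,0,0],"rotation":[0,0,0]},{"hand":20,"xyz":[0.06,0,0],"rotation":[0,0,0]},{"hand":20,"xyz":[0.06,0,0],"rotation":[0,0,0]},{"hand":20,"xyz":[0.06,0,0],"rotation":[0,0,0]},{"hand":20,"xyz":[0.04,0,0],"rotation":[0,0,0]},{"hand":20,"xyz":[0,0,0],"rotation":[0,0,0]},{"hand":20,"xyz":[0,0,0],"rotation":[0,0,0]}]'; python3 - <<'E'
from h import *
go(.67,.0676,.054,90)
c=cam("top"); cv2.imwrite("pics/t6.png",c["pixels"][:,:,::-1])
for col in("blue","green","yellow"):
  P=blob(c,col,.014,(258,180,430,310)); print(col,rect(P) if len(P)>5 else 0)
E
```

```text
time: 13.65
position: [0.4139, -0.1116, 0.0171]
tcp_rot: [-2.22, -2.222, 0.0]
ft_force: [-0.4, -0.2, -1.1]
finger_gap: 0.0248
gripper_force: 64.9
time: 15.23
position: [0.4138, 0.1261, 0.0175]
tcp_rot: [2.219, 2.224, 0.0]
ft_force: [0.4, -0.7, -1.3]
finger_gap: 0.025
gripper_force: 64.9
pos [0.4138 0.1261 0.0175] heading 90.12 tool z [ 0. -0. -1.] shift [-0.236  1.024 -0.146] mm 265.0
turn z 0.03
blue (array([ 0.507029  , -0.11794597]), 0.08765897899866104, 0.04792466759681702, np.float32(91.360115))
green (array([ 0.41161239, -0.11595571]), 0.08803581446409225, 0.04717355966567993, np.float32(89.37271))
yellow 0
```

View pics/t6.png

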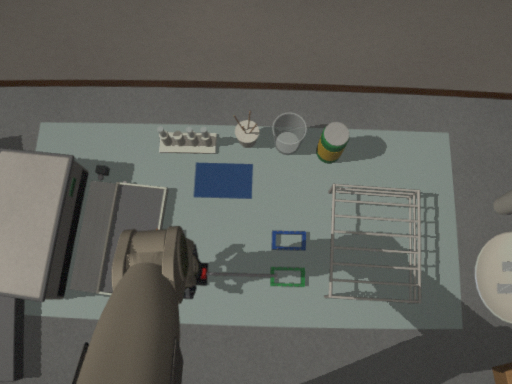

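Both frames are out, blue at (289,241) and green at (287,277), and the guard is empty. Now I take the rod back to the pad.

```bash
python3 -m inch '[{"hand":20,"xyz":[-0.02,0,0],"rotation":[0,0,0]},{"hand":20,"xyz":[0,0,0],"rotation":[0,0,0]},{"hand":20,"xyz":[0,0,-0.03],"rotation":[0,0,0]},{"hand":20,"xyz":[0,0,-0.06],"rotation":[0,0,0]},{"hand":20,"xyz":[0,0,-0.06],"rotation":[0,0,0]},{"hand":20,"xyz":[0,0,-0.05],"rotation":[0,0,0]},{"hand":20,"xyz":[-0.02,0.06,0],"rotation":[0,0,0]},{"hand":20,"xyz":[-0.022,0.085,0],"rotation":[0,0,0]},{"hand":20,"xyz":[-0.022,0.085,0],"rotation":[0,0,0]},{"hand":20,"xyz":[-0.022,0.085,0],"rotation":[0,0,0]},{"hand":20,"xyz":[-0.022,0.085,0],"rotation":[0,0,0]},{"hand":20,"xyz":[-0.022,0.085,0],"rotation":[0,0,0]},{"hand":20,"xyz":[-0.022,0.085,0],"rotation":[0,0,0]},{"hand":20,"xyz":[-0.022,0.085,0],"rotation":[0,0,0]},{"hand":20,"xyz":[-0.022,0.085,0],"rotation":[0,0,0]},{"hand":20,"xyz":[-0.022,0.085,0],"rotation":[0,0,0]},{"hand":20,"xyz":[-0.022,0.085,0],"rotation":[0,0,0]},{"hand":20,"xyz":[-0.022,0.085,0],"rotation":[0,0,0]},{"hand":20,"xyz":[0,0.02,0],"rotation":[0,0,0]},{"hand":20,"xyz":[0,0,0],"rotation":[0,0,0]}]'; python3 -m inch '[{"hand":20,"xyz":[0,0,0],"rotation":[0,0,0]},{"hand":20,"xyz":[0,0,0],"rotation":[0,0,0]}]'; python3 -c "
from h import *
go(.668,.055,.0158,90)
c=cam('wrist'); print(rect(blob(c,'red',.094)))"
```

```text
time: 16.95
position: [0.669, 0.0541, 0.0672]
tcp_rot: [2.223, 2.22, 0.001]
ft_force: [0.2, -0.6, -1.7]
finger_gap: 0.0247
gripper_force: 64.9
time: 17.12
position: [0.6662, 0.0553, 0.0671]
tcp_rot: [-2.22, -2.221, 0.002]
ft_force: [-0.4, -0.1, -1.9]
finger_gap: 0.0247
gripper_force: 64.9
pos [0.6662 0.0553 0.0671] heading 90.02 tool z [-0.002  0.    -1.   ] shift [-0.001  0.008  0.205] mm 51.0
turn z 0.01
(array([0.66586471, 0.0728133 ]), 0.08888480067253113, 0.02529210038483143, np.float32(89.99769))
```

Lower, release and rise.

```bash
python3 -m inch '[{"hand":20,"xyz":[0,0.008,0.04],"rotation":[0,0,0]},{"hand":20,"xyz":[0,0,0.05],"rotation":[0,0,0]},{"hand":20,"xyz":[0,0,0.05],"rotation":[0,0,0]},{"hand":20,"xyz":[0,0,0.035],"rotation":[0,0,0]},{"hand":20,"xyz":[0,0,0.02],"rotation":[0,0,0]},{"hand":20,"xyz":[0,0,0.01],"rotation":[0,0,0]},{"hand":20,"xyz":[0,0,0],"rotation":[0,0,0]},{"hand":20,"xyz":[0,0,0],"rotation":[0,0,0]},{"hand":60,"xyz":[0,0,0],"rotation":[0,0,0]},{"hand":60,"xyz":[0,0,0],"rotation":[0,0,0]},{"hand":60,"xyz":[0,0,0],"rotation":[0,0,0]},{"hand":60,"xyz":[0,0,0],"rotation":[0,0,0]},{"hand":60,"xyz":[0,0,0],"rotation":[0,0,0]},{"hand":60,"xyz":[0,0,-0.04],"rotation":[0,0,0]},{"hand":60,"xyz":[0,0,-0.08],"rotation":[0,0,0]},{"hand":66,"xyz":[0,0,-0.12],"rotation":[0,0,0]},{"hand":66,"xyz":[0,0,-0.12],"rotation":[0,0,0]},{"hand":66,"xyz":[0,0,-0.12],"rotation":[0,0,0]},{"hand":66,"xyz":[0,0,0],"rotation":[0,0,0]},{"hand":66,"xyz":[0,0,0],"rotation":[0,0,0]}]'; python3 - <<'E'
from h import *
c=cam('wrist'); print("rod",rect(blob(c,'red',.04)))
go(.507,-.118,.12,91)
c=cam("top"); 
for col in("blue","green"): print(col,rect(blob(c,col,.014,(258,180,430,310))))
print("tab",rect(blob(c,"orange",.064)), "yellow",[int(mask(c,"yellow").sum()), np.argwhere(mask(c,"yellow")).mean(0)])
# tray rim: bright pixels, corners
H,S,V=[c["hsv"][...,i] for i in range(3)]
m=((V>150)&(S<30)).astype(np.uint8); m[:,:95]=0; m[:,175:]=0; m[:175]=0; m[305:]=0
v,u=np.nonzero(m); print("rim",len(u),rect(cast(c,np.c_[u,v],.026)))
cv2.imwrite("pics/t7.png",cv2.resize(c["pixels"][160:320,80:200,::-1],None,fx=4,fy=3.75,interpolation=cv2.INTER_CUBIC))
E
```

```text
time: 18.83
position: [0.6717, 0.0551, 0.1398]
tcp_rot: [2.218, 2.219, 0.007]
ft_force: [-0.5, 0.5, 0.1]
finger_gap: 0.0658
gripper_force: 0.0
rod (array([0.66962451, 0.07083851]), 0.08976148068904877, 0.026110343635082245, np.float32(89.98912))
pos [0.6704 0.0551 0.1376] heading 90.02 tool z [ 0.003 -0.    -1.   ] shift [-0.692 -0.654  0.069] mm 238.0
turn z -0.21
blue (array([ 0.50697386, -0.11794713]), 0.08781736344099045, 0.04784742742776871, np.float32(91.572395))
green (array([ 0.41185889, -0.11647395]), 0.08700481057167053, 0.04767780378460884, np.float32(89.37274))
tab (array([0., 0.]), 0.0, 0.0, np.float32(0.0)) yellow [171, array([152.57894737, 327.19298246])]
rim 9 (array([0.49922565, 0.35357323]), 0.2972726821899414, 0.011038233526051044, np.float32(173.89867))
```

View pics/t7.png

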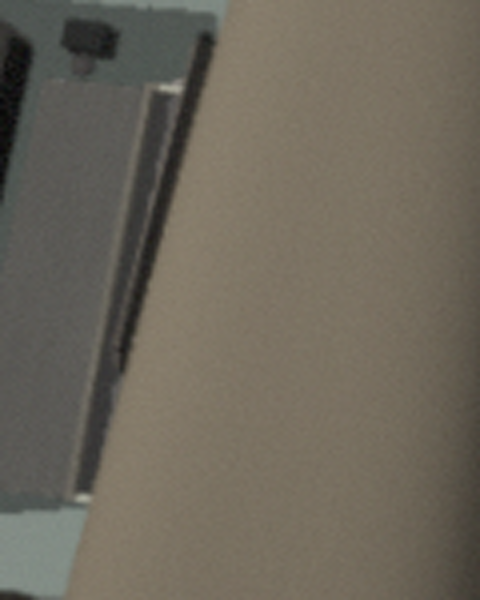

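The rod is on the pad with its handle centre at (0.670, 0.071). This picture shows the arm covering the tray, so I'll use the first tray measurement: centre (0.494, 0.292), heading −3.8°, consistent with the tab. Next I go above the blue frame.

```bash
python3 -m inch '[{"hand":66,"xyz":[-0.07,-0.065,0],"rotation":[0,0,0]},{"hand":66,"xyz":[-0.07,-0.065,0],"rotation":[0,0,0]},{"hand":66,"xyz":[-0.07,-0.065,0],"rotation":[0,0,0]},{"hand":66,"xyz":[-0.07,-0.065,0],"rotation":[0,0,0]},{"hand":66,"xyz":[-0.07,-0.065,0],"rotation":[0,0,0]},{"hand":66,"xyz":[-0.07,-0.065,0],"rotation":[0,0,0]},{"hand":66,"xyz":[-0.07,-0.065,0],"rotation":[0,0,0]},{"hand":66,"xyz":[-0.07,-0.065,0],"rotation":[0,0,0]},{"hand":66,"xyz":[-0.07,-0.065,0],"rotation":[0,0,0]},{"hand":66,"xyz":[-0.06,-0.065,0],"rotation":[0,0,0]},{"hand":66,"xyz":[0,0,0],"rotation":[0,0,0]},{"hand":66,"xyz":[0,0,0],"rotation":[0,0,0]},{"hand":66,"xyz":[0,0,0],"rotation":[0,0,0]},{"hand":66,"xyz":[0,0,0],"rotation":[0,0,0]}]'; python3 - <<'E'
from h import *
c=cam('wrist')
for col in("blue","green"):
  m=mask(c,col).astype(np.uint8); n,l,st,_=cv2.connectedComponentsWithStats(m)
  for i in range(1,n):
    if st[i,4]>300:
      v,u=np.nonzero(l==i); print(col,st[i],rect(cast(c,np.c_[u,v],.014)))
go(.507,-.118,.001,91)
E
```

```text
time: 20.1
position: [0.5076, -0.1169, 0.1355]
tcp_rot: [-2.22, -2.222, -0.0]
ft_force: [-0.2, 0.1, 0.2]
finger_gap: 0.066
gripper_force: 0.0
blue [ 408    0   75   59 3881] (array([0.64486957, 0.00702214]), 0.057880181819200516, 0.04344259575009346, np.float32(0.22553262))
blue [ 490    0   22   61 1153] (array([0.69120592, 0.00771176]), 0.04544894024729729, 0.018476463854312897, np.float32(95.55942))
blue [ 233  128   64  109 3184] (array([ 0.50835359, -0.1157615 ]), 0.09046387672424316, 0.04946579039096832, np.float32(90.02303))
green [ 113  126   68  109 3227] (array([ 0.41302359, -0.11377835]), 0.09089985489845276, 0.05211861431598663, np.float32(88.96357))
green [490 262  22  45 631] (array([ 0.73167354, -0.21424091]), 0.04724869877099991, 0.021738843992352486, np.float32(103.23489))
pos [ 0.5077 -0.1168  0.1356] heading 90.08 tool z [-0.  0. -1.] shift [-0.005 -0.003  0.538] mm 134.0
turn z -0.2
```

```bash
python3 -m inch '[{"hand":66,"xyz":[0.003,0.003,0.08],"rotation":[0,0,0]},{"hand":66,"xyz":[0,0,0.1],"rotation":[0,0,0]},{"hand":66,"xyz":[0,0,0.1],"rotation":[0,0,0]},{"hand":66,"xyz":[0,0,0.1],"rotation":[0,0,0]},{"hand":66,"xyz":[0,0,0.08],"rotation":[0,0,0]},{"hand":66,"xyz":[0,0,0.05],"rotation":[0,0,0]},{"hand":66,"xyz":[0,0,0.025],"rotation":[0,0,0]},{"hand":66,"xyz":[0,0,0],"rotation":[0,0,0]},{"hand":66,"xyz":[0,0,0],"rotation":[0,0,0]},{"hand":44,"xyz":[0,0,0],"rotation":[0,0,0]},{"hand":44,"xyz":[0,0,0],"rotation":[0,0,0]},{"hand":44,"xyz":[0,0,0],"rotation":[0,0,0]},{"hand":44,"xyz":[0,0,0],"rotation":[0,0,0]},{"hand":44,"xyz":[0,0,0],"rotation":[0,0,0]},{"hand":44,"xyz":[0,0,0],"rotation":[0,0,0]}]'; python3 -c "
from h import *
go(.508,-.116,.11,90)"
```

```text
time: 21.4
position: [0.5095, -0.1171, 0.0039]
tcp_rot: [2.219, 2.22, 0.003]
ft_force: [0.9, 0.6, 6.2]
finger_gap: 0.0482
gripper_force: 62.5
pos [ 0.5095 -0.1171  0.0039] heading 90.03 tool z [ 0.003 -0.001 -1.   ] shift [ 0.004 -0.005 -0.425] mm 106.0
turn z 0.01
```

```bash
python3 -m inch '[{"hand":44,"xyz":[0,0,-0.04],"rotation":[0,0,0]},{"hand":44,"xyz":[0,0,-0.08],"rotation":[0,0,0]},{"hand":44,"xyz":[0,0,-0.1],"rotation":[0,0,0]},{"hand":44,"xyz":[0,0,-0.1],"rotation":[0,0,0]},{"hand":44,"xyz":[0,0,-0.1],"rotation":[0,0,0]},{"hand":44,"xyz":[0,0,-0.05],"rotation":[0,0,0.43]},{"hand":44,"xyz":[0,0,0],"rotation":[0,0,0.43]},{"hand":44,"xyz":[0,0,0],"rotation":[0,0,0]},{"hand":44,"xyz":[0,0,0],"rotation":[0,0,0]}]'; python3 - <<'E'
from h import *
s=env.sense(); print(s["finger_gap"])
go(.535,.289,.11,86.2)
E
```

```text
time: 22.15
position: [0.5079, -0.1167, 0.1203]
tcp_rot: [2.295, 2.145, 0.0]
ft_force: [0.9, 0.3, -1.1]
finger_gap: 0.0481
gripper_force: 62.0
0.048081224791575575
pos [ 0.5079 -0.1167  0.1203] heading 86.13 tool z [ 0. -0. -1.] shift [ 1.626 -0.002  0.041] mm 406.0
turn z -0.01
```

```bash
python3 -m inch '[{"hand":44,"xyz":[0.06,0,0],"rotation":[0,0,0]},{"hand":44,"xyz":[0.11,0,0],"rotation":[0,0,0]},{"hand":44,"xyz":[0.11,0,0],"rotation":[0,0,0]},{"hand":44,"xyz":[0.11,0,0],"rotation":[0,0,0]},{"hand":44,"xyz":[0.11,0,0],"rotation":[0,0,0]},{"hand":44,"xyz":[0.11,0,0],"rotation":[0,0,0]},{"hand":44,"xyz":[0.11,0,0],"rotation":[0,0,0]},{"hand":44,"xyz":[0.11,0,0],"rotation":[0,0,0]},{"hand":44,"xyz":[0.11,0,0],"rotation":[0,0,0]},{"hand":44,"xyz":[0.11,0,0],"rotation":[0,0,0]},{"hand":44,"xyz":[0.11,0,0],"rotation":[0,0,0]},{"hand":44,"xyz":[0.11,0,0],"rotation":[0,0,0]},{"hand":44,"xyz":[0.11,0,0],"rotation":[0,0,0]},{"hand":44,"xyz":[0.11,0,0],"rotation":[0,0,0]},{"hand":44,"xyz":[0.11,0,0],"rotation":[0,0,0]},{"hand":44,"xyz":[0.026,0,0],"rotation":[0,0,0]},{"hand":44,"xyz":[0,0,0],"rotation":[0,0,0]},{"hand":44,"xyz":[0,0,0],"rotation":[0,0,0]},{"hand":44,"xyz":[0,0,0],"rotation":[0,0,0]}]'; python3 - <<'E'
from h import *
go(.535,.289,.023,86.2)
c=cam('wrist'); cv2.imwrite("pics/w3.png",c["pixels"][:,:,::-1])
P=blob(c,"blue",.13,(150,180,360,384)); print(len(P),rect(P))
E
```

```text
time: 23.73
position: [0.5354, 0.2877, 0.1193]
tcp_rot: [-2.297, -2.143, 0.003]
ft_force: [0.5, -0.7, -0.2]
finger_gap: 0.0482
gripper_force: 62.0
pos [0.5354 0.2877 0.1193] heading 86.05 tool z [-0.001 -0.001 -1.   ] shift [ 0.006 -0.001  0.385] mm 96.0
turn z -0.03
7974 (array([0.53466696, 0.28382492]), 0.08058641850948334, 0.04958125576376915, np.float32(86.02259))
```

View pics/w3.png

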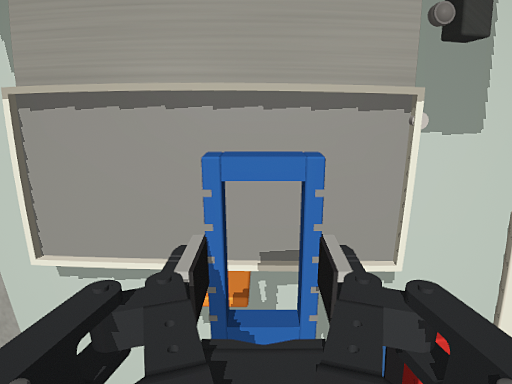

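The wrist view shows the blue frame held squarely. The tray's inner rim corners are at about (18,98), (416,97), (396,262) and (42,257). I'll check the tray centre against these.

```bash
python3 - <<'E'
from h import *
c=cam('wrist')
P=cast(c,[(17,95),(415,95),(397,264),(36,260)],.026)[:,:2]; print(P.round(4),P.mean(0))
print([np.linalg.norm(P[i]-P[i-1]).round(3) for i in range(4)], np.degrees(np.arctan2(*(P[1]-P[0])[::-1])))
E
```

```text
[[0.3638 0.3743]
 [0.6452 0.3521]
 [0.637  0.2234]
 [0.3462 0.2451]] [0.49804428 0.29873123]
[np.float64(0.13), np.float64(0.282), np.float64(0.129), np.float64(0.292)] -4.497563162707518
```

```bash
python3 -m inch '[{"hand":44,"xyz":[0.016,0,0.05],"rotation":[0,0,0]},{"hand":44,"xyz":[0,0,0.08],"rotation":[0,0,0]},{"hand":44,"xyz":[0,0,0.08],"rotation":[0,0,0]},{"hand":44,"xyz":[0,0,0.07],"rotation":[0,0,0]},{"hand":44,"xyz":[0,0,0.05],"rotation":[0,0,0]},{"hand":44,"xyz":[0,0,0.035],"rotation":[0,0,0]},{"hand":44,"xyz":[0,0,0.018],"rotation":[0,0,0]},{"hand":44,"xyz":[0,0,0],"rotation":[0,0,0]},{"hand":44,"xyz":[0,0,0],"rotation":[0,0,0]}]'; python3 -c "
from h import *
go(.535,.292,.023,86.2)"
```

```text
time: 24.58
position: [0.5366, 0.2926, 0.0246]
tcp_rot: [2.297, 2.143, 0.001]
ft_force: [-0.4, -0.4, 0.1]
finger_gap: 0.048
gripper_force: 62.0
pos [0.5366 0.2926 0.0246] heading 86.05 tool z [ 0.001  0.    -1.   ] shift [-0.003 -0.006  0.006] mm 2.0
turn z -0.03
```

```bash
python3 -m inch '[{"hand":44,"xyz":[0,0,0.006],"rotation":[0,0,0]},{"hand":44,"xyz":[0,0,0],"rotation":[0,0,0]},{"hand":62,"xyz":[0,0,0],"rotation":[0,0,0]},{"hand":62,"xyz":[0,0,0],"rotation":[0,0,0]},{"hand":62,"xyz":[0,0,0],"rotation":[0,0,0]},{"hand":62,"xyz":[0,0,0],"rotation":[0,0,0]},{"hand":62,"xyz":[0,0,-0.04],"rotation":[0,0,0]},{"hand":62,"xyz":[0,0,-0.08],"rotation":[0,0,0]},{"hand":66,"xyz":[0,0,-0.12],"rotation":[0,0,0]},{"hand":66,"xyz":[0,0,-0.12],"rotation":[0,0,0]},{"hand":66,"xyz":[0,0,-0.08],"rotation":[0,0,-0.4]},{"hand":66,"xyz":[0,0,0],"rotation":[0,0,-0.42]},{"hand":66,"xyz":[0,0,0],"rotation":[0,0,0]},{"hand":66,"xyz":[0,0,0],"rotation":[0,0,0]}]'; python3 - <<'E'
from h import *
c=cam('wrist'); P=blob(c,"blue",.032,(100,100,400,300)); print(len(P),rect(P))
go(.413,-.114,.13,89.2)
E
```

```text
time: 25.75
position: [0.5361, 0.2929, 0.1332]
tcp_rot: [2.225, 2.217, 0.001]
ft_force: [-0.2, -0.5, 0.0]
finger_gap: 0.066
gripper_force: 0.0
3802 (array([0.53630316, 0.29433295]), 0.09129367023706436, 0.04989231377840042, np.float32(86.0106))
pos [0.5357 0.2927 0.1324] heading 89.79 tool z [-0.001 -0.    -1.   ] shift [-1.629 -0.485  0.01 ] mm 424.0
turn z 0.13
```

Blue is placed at (0.536, 0.294), heading 86°. Now green.

```bash
python3 -m inch '[{"hand":66,"xyz":[-0.06,-0.02,0],"rotation":[0,0,0.13]},{"hand":66,"xyz":[-0.11,-0.033,0],"rotation":[0,0,0]},{"hand":66,"xyz":[-0.11,-0.033,0],"rotation":[0,0,0]},{"hand":66,"xyz":[-0.11,-0.033,0],"rotation":[0,0,0]},{"hand":66,"xyz":[-0.11,-0.033,0],"rotation":[0,0,0]},{"hand":66,"xyz":[-0.11,-0.033,0],"rotation":[0,0,0]},{"hand":66,"xyz":[-0.11,-0.033,0],"rotation":[0,0,0]},{"hand":66,"xyz":[-0.11,-0.033,0],"rotation":[0,0,0]},{"hand":66,"xyz":[-0.11,-0.033,0],"rotation":[0,0,0]},{"hand":66,"xyz":[-0.11,-0.033,0],"rotation":[0,0,0]},{"hand":66,"xyz":[-0.11,-0.033,0],"rotation":[0,0,0]},{"hand":66,"xyz":[-0.11,-0.033,0],"rotation":[0,0,0]},{"hand":66,"xyz":[-0.11,-0.033,0],"rotation":[0,0,0]},{"hand":66,"xyz":[-0.11,-0.033,0],"rotation":[0,0,0]},{"hand":66,"xyz":[-0.11,-0.033,0],"rotation":[0,0,0]},{"hand":66,"xyz":[-0.03,-0.003,0],"rotation":[0,0,0]},{"hand":66,"xyz":[0,0,0],"rotation":[0,0,0]},{"hand":66,"xyz":[0,0,0],"rotation":[0,0,0]},{"hand":66,"xyz":[0,0,0],"rotation":[0,0,0]}]'; python3 - <<'E'
from h import *
c=cam('wrist'); m=mask(c,"green").astype(np.uint8); n,l,st,_=cv2.connectedComponentsWithStats(m)
i=1+st[1:,4].argmax(); v,u=np.nonzero(l==i); P=cast(c,np.c_[u,v],.014); ctr,a,b,h=rect(P); print(ctr,a,b,h)
go(ctr[0],ctr[1],.001,h)
E
```

```text
time: 27.38
position: [0.4096, -0.1121, 0.1321]
tcp_rot: [-2.235, -2.206, -0.0]
ft_force: [0.5, -0.5, 0.7]
finger_gap: 0.0661
gripper_force: 0.0
[ 0.41264209 -0.11388168] 0.0912284255027771 0.04966304451227188 89.96301
pos [ 0.4097 -0.112   0.1322] heading 89.32 tool z [-0.001  0.001 -1.   ] shift [-0.008  0.012  0.525] mm 131.0
turn z -0.14
```

```bash
python3 -m inch '[{"hand":66,"xyz":[-0.008,0.012,0.06],"rotation":[0,0,-0.1]},{"hand":66,"xyz":[0,0,0.1],"rotation":[0,0,0]},{"hand":66,"xyz":[0,0,0.1],"rotation":[0,0,0]},{"hand":66,"xyz":[0,0,0.1],"rotation":[0,0,0]},{"hand":66,"xyz":[0,0,0.08],"rotation":[0,0,0]},{"hand":66,"xyz":[0,0,0.05],"rotation":[0,0,0]},{"hand":66,"xyz":[0,0,0.03],"rotation":[0,0,0]},{"hand":66,"xyz":[0,0,0],"rotation":[0,0,0]},{"hand":66,"xyz":[0,0,0],"rotation":[0,0,0]},{"hand":44,"xyz":[0,0,0],"rotation":[0,0,0]},{"hand":44,"xyz":[0,0,0],"rotation":[0,0,0]},{"hand":44,"xyz":[0,0,0],"rotation":[0,0,0]},{"hand":44,"xyz":[0,0,0],"rotation":[0,0,0]},{"hand":44,"xyz":[0,0,0],"rotation":[0,0,0]},{"hand":44,"xyz":[0,0,0],"rotation":[0,0,0]}]' && python3 -m inch '[{"hand":44,"xyz":[0,0,-0.04],"rotation":[0,0,0]},{"hand":44,"xyz":[0,0,-0.08],"rotation":[0,0,0]},{"hand":44,"xyz":[0,0,-0.1],"rotation":[0,0,0]},{"hand":44,"xyz":[0,0,-0.1],"rotation":[0,0,0]},{"hand":44,"xyz":[0,0,-0.1],"rotation":[0,0,0]},{"hand":44,"xyz":[0,0,-0.05],"rotation":[0,0,0.43]},{"hand":44,"xyz":[0,0,0],"rotation":[0,0,0.43]},{"hand":44,"xyz":[0,0,0],"rotation":[0,0,0]},{"hand":44,"xyz":[0,0,0],"rotation":[0,0,0]}]'; python3 -c "
from h import *
go(.454,.298,.12,86.2)"
```

```text
time: 28.68
position: [0.4137, -0.1153, 0.0039]
tcp_rot: [2.225, 2.214, 0.002]
ft_force: [-1.1, 2.0, 6.4]
finger_gap: 0.0486
gripper_force: 62.2
time: 29.43
position: [0.4128, -0.1152, 0.1206]
tcp_rot: [2.3, 2.138, 0.001]
ft_force: [-0.8, -0.3, -0.7]
finger_gap: 0.0478
gripper_force: 62.2
pos [ 0.4128 -0.1152  0.1206] heading 85.81 tool z [ 0.001 -0.    -1.   ] shift [1.66  0.044 0.002] mm 415.0
turn z -0.09
```

```bash
python3 -m inch '[{"hand":44,"xyz":[0.06,0.01,0],"rotation":[0,0,-0.09]},{"hand":44,"xyz":[0.11,0.01,0],"rotation":[0,0,0]},{"hand":44,"xyz":[0.11,0.01,0],"rotation":[0,0,0]},{"hand":44,"xyz":[0.11,0.01,0],"rotation":[0,0,0]},{"hand":44,"xyz":[0.11,0,0],"rotation":[0,0,0]},{"hand":44,"xyz":[0.11,0,0],"rotation":[0,0,0]},{"hand":44,"xyz":[0.11,0,0],"rotation":[0,0,0]},{"hand":44,"xyz":[0.11,0,0],"rotation":[0,0,0]},{"hand":44,"xyz":[0.11,0,0],"rotation":[0,0,0]},{"hand":44,"xyz":[0.11,0,0],"rotation":[0,0,0]},{"hand":44,"xyz":[0.11,0,0],"rotation":[0,0,0]},{"hand":44,"xyz":[0.11,0,0],"rotation":[0,0,0]},{"hand":44,"xyz":[0.11,0,0],"rotation":[0,0,0]},{"hand":44,"xyz":[0.11,0,0],"rotation":[0,0,0]},{"hand":44,"xyz":[0.11,0,0],"rotation":[0,0,0]},{"hand":44,"xyz":[0.06,0,0],"rotation":[0,0,0]},{"hand":44,"xyz":[0,0,0],"rotation":[0,0,0]},{"hand":44,"xyz":[0,0,0],"rotation":[0,0,0]},{"hand":44,"xyz":[0,0,0],"rotation":[0,0,0]}]'; python3 - <<'E'
from h import *
go(.454,.298,.024,86.2)
c=cam('wrist'); cv2.imwrite("pics/w4.png",c["pixels"][:,:,::-1])
P=blob(c,"blue",.032,(320,100,480,300)); print(len(P),rect(P))
E
```

```text
time: 31.02
position: [0.4499, 0.2973, 0.1195]
tcp_rot: [-2.294, -2.146, 0.003]
ft_force: [0.5, -0.2, -0.9]
finger_gap: 0.0477
gripper_force: 62.2
pos [0.4499 0.2973 0.1195] heading 86.17 tool z [-0.001 -0.001 -1.   ] shift [0.005 0.017 0.382] mm 95.0
turn z -0.01
4839 (array([0.53477782, 0.29459053]), 0.09141714125871658, 0.05287081003189087, np.float32(85.90867))
```

View pics/w4.png

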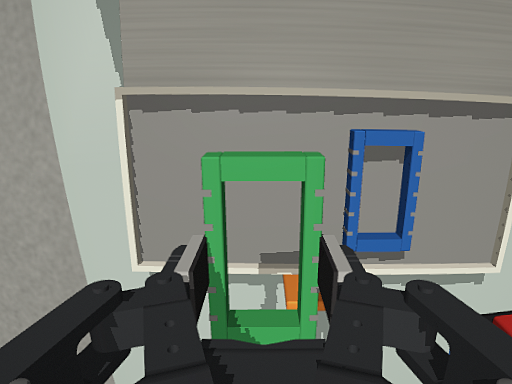

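Green is held squarely over its place, and blue lies flat in the tray at (385,190). Lower and release.

```bash
python3 -m inch '[{"hand":44,"xyz":[0.004,0.006,0.05],"rotation":[0,0,0]},{"hand":44,"xyz":[0,0,0.08],"rotation":[0,0,0]},{"hand":44,"xyz":[0,0,0.08],"rotation":[0,0,0]},{"hand":44,"xyz":[0,0,0.07],"rotation":[0,0,0]},{"hand":44,"xyz":[0,0,0.05],"rotation":[0,0,0]},{"hand":44,"xyz":[0,0,0.035],"rotation":[0,0,0]},{"hand":44,"xyz":[0,0,0.022],"rotation":[0,0,0]},{"hand":44,"xyz":[0,0,0],"rotation":[0,0,0]},{"hand":44,"xyz":[0,0,0],"rotation":[0,0,0]},{"hand":62,"xyz":[0,0,0],"rotation":[0,0,0]},{"hand":62,"xyz":[0,0,0],"rotation":[0,0,0]},{"hand":62,"xyz":[0,0,0],"rotation":[0,0,0]},{"hand":62,"xyz":[0,0,0],"rotation":[0,0,0]},{"hand":62,"xyz":[0,0,-0.04],"rotation":[0,0,0]},{"hand":62,"xyz":[0,0,-0.1],"rotation":[0,0,0]},{"hand":62,"xyz":[0,0,-0.12],"rotation":[0,0,0]},{"hand":40,"xyz":[0,0,-0.12],"rotation":[0,0,0]},{"hand":0,"xyz":[0,0,-0.06],"rotation":[0,0,0]},{"hand":0,"xyz":[0,0,0],"rotation":[0,0,0]},{"hand":0,"xyz":[0,0,0],"rotation":[0,0,0]}]'; python3 - <<'E'
from h import *
c=cam('wrist')
for col in("blue","green"):
    P=blob(c,col,.032,(150,80,480,310)); print(col,len(P),rect(P))
m=mask(c,"orange").astype(np.uint8); v,u=np.nonzero(m); print("tab",len(u),rect(cast(c,np.c_[u,v],.064)) if len(u) else 0)
go(.487,.14,.14,86.2)
E
```

```text
time: 32.73
position: [0.4529, 0.2997, 0.135]
tcp_rot: [2.294, 2.146, 0.005]
ft_force: [0.6, 0.9, -0.7]
finger_gap: 0.0136
gripper_force: 0.0
blue 4250 (array([0.53486812, 0.29460722]), 0.09162715077400208, 0.05261785909533501, np.float32(86.07162))
green 3370 (array([0.45225263, 0.30055138]), 0.09136821329593658, 0.049862463027238846, np.float32(86.39467))
tab 398 (array([0.50022829, 0.24306402]), 0.02583586797118187, 0.013356320559978485, np.float32(164.8362))
pos [0.452  0.2992 0.1336] heading 86.18 tool z [ 0.001  0.    -1.   ] shift [-0.626  0.182 -0.026] mm 163.0
turn z -0.0
```

Both frames lie flat in the tray, 83 mm apart. Now to the tab.

```bash
python3 -m inch '[{"hand":0,"xyz":[-0.06,0.017,0],"rotation":[0,0,0]},{"hand":0,"xyz":[-0.09,0.025,0],"rotation":[0,0,0]},{"hand":0,"xyz":[-0.09,0.025,0],"rotation":[0,0,0]},{"hand":0,"xyz":[-0.09,0.025,0],"rotation":[0,0,0]},{"hand":0,"xyz":[-0.09,0.025,0],"rotation":[0,0,0]},{"hand":0,"xyz":[-0.09,0.025,0],"rotation":[0,0,0]},{"hand":0,"xyz":[-0.09,0.025,0],"rotation":[0,0,0]},{"hand":0,"xyz":[-0.027,0.004,0],"rotation":[0,0,0]},{"hand":0,"xyz":[0,0,0.06],"rotation":[0,0,0]},{"hand":0,"xyz":[0,0,0.1],"rotation":[0,0,0]},{"hand":0,"xyz":[0,0,0.1],"rotation":[0,0,0]},{"hand":0,"xyz":[0,0,0.07],"rotation":[0,0,0]},{"hand":0,"xyz":[0,0,0.04],"rotation":[0,0,0]},{"hand":0,"xyz":[0,0,0],"rotation":[0,0,0]},{"hand":0,"xyz":[0,0,0],"rotation":[0,0,0]}]'; python3 - <<'E'
from h import *
go(.4885,.19,.042,86.2); print(env.sense()["finger_gap"])
c=cam('wrist'); m=mask(c,"orange").astype(np.uint8); v,u=np.nonzero(m); print("tab",len(u),rect(cast(c,np.c_[u,v],.064)) if len(u) else 0)
E
```

```text
time: 34.03
position: [0.4834, 0.1402, 0.0403]
tcp_rot: [-2.293, -2.146, 0.002]
ft_force: [0.4, 0.3, 0.4]
finger_gap: -0.0001
gripper_force: 0.0
pos [0.4834 0.1402 0.0403] heading 86.19 tool z [-0.002 -0.    -1.   ] shift [ 0.2    0.007 -0.007] mm 50.0
turn z -0.0
-5.8208697796473993e-05
tab 4095 (array([0.49033517, 0.22594956]), 0.05917264148592949, 0.007608775515109301, np.float32(175.58182))
```

```bash
python3 -m inch '[{"hand":0,"xyz":[0.04,0,0],"rotation":[0,0,0]},{"hand":0,"xyz":[0.04,0,0],"rotation":[0,0,0]},{"hand":0,"xyz":[0.04,0,0],"rotation":[0,0,0]},{"hand":0,"xyz":[0.04,0,0],"rotation":[0,0,0]},{"hand":0,"xyz":[0.04,0,0],"rotation":[0,0,0]},{"hand":0,"xyz":[0.03,0,0],"rotation":[0,0,0]},{"hand":0,"xyz":[0.015,0,0],"rotation":[0,0,0]},{"hand":0,"xyz":[0.015,0,0],"rotation":[0,0,0]},{"hand":0,"xyz":[0.015,0,0],"rotation":[0,0,0]},{"hand":0,"xyz":[0.015,0,0],"rotation":[0,0,0]},{"hand":0,"xyz":[0.02,0,0],"rotation":[0,0,0]},{"hand":0,"xyz":[0.02,0,0],"rotation":[0,0,0]},{"hand":0,"xyz":[0.02,0,0],"rotation":[0,0,0]},{"hand":0,"xyz":[0.02,0,0],"rotation":[0,0,0]},{"hand":0,"xyz":[0.02,0,0],"rotation":[0,0,0]},{"hand":0,"xyz":[0.02,0,0],"rotation":[0,0,0]},{"hand":0,"xyz":[0.02,0,0],"rotation":[0,0,0]},{"hand":0,"xyz":[0.02,0,0],"rotation":[0,0,0]},{"hand":0,"xyz":[0,0,0],"rotation":[0,0,0]}]'; python3 -c "
from h import *
go(.494,.291,.042,86.2)"
```

```text
time: 35.67
position: [0.4919, 0.2534, 0.0409]
tcp_rot: [-2.293, -2.147, -0.002]
ft_force: [0.5, -1.0, 0.5]
finger_gap: 0.0006
gripper_force: 0.4
pos [0.4919 0.2534 0.0409] heading 86.23 tool z [ 0.     0.001 -1.   ] shift [ 0.151 -0.001 -0.004] mm 37.0
turn z 0.01
```

```bash
python3 -m inch '[{"hand":0,"xyz":[0.015,0,0],"rotation":[0,0,0]},{"hand":0,"xyz":[0.015,0,0],"rotation":[0,0,0]},{"hand":0,"xyz":[0.015,0,0],"rotation":[0,0,0]},{"hand":0,"xyz":[0.015,0,0],"rotation":[0,0,0]},{"hand":0,"xyz":[0.015,0,0],"rotation":[0,0,0]},{"hand":0,"xyz":[0.015,0,0],"rotation":[0,0,0]},{"hand":0,"xyz":[0.015,0,0],"rotation":[0,0,0]},{"hand":0,"xyz":[0.015,0,0],"rotation":[0,0,0]},{"hand":0,"xyz":[0,0,0],"rotation":[0,0,0]},{"hand":0,"xyz":[0,0,0],"rotation":[0,0,0]}]';python3 -m inch '[{"hand":0,"xyz":[0.015,0,0],"rotation":[0,0,0]},{"hand":0,"xyz":[0.01,0,0],"rotation":[0,0,0]},{"hand":0,"xyz":[0,0,0],"rotation":[0,0,0]},{"hand":0,"xyz":[0,0,0],"rotation":[0,0,0]}]'; python3 -c "
from h import *
go(.494,.291,.042,86.2)
c=cam('wrist'); m=mask(c,'orange'); v,u=np.nonzero(m); print('tab',len(u),rect(cast(c,np.c_[u,v],.064)))"
```

```text
time: 36.5
position: [0.4934, 0.2829, 0.0408]
tcp_rot: [-2.293, -2.145, -0.001]
ft_force: [-0.5, -0.1, -0.6]
finger_gap: -0.0002
gripper_force: 0.0
time: 36.83
position: [0.494, 0.2892, 0.0408]
tcp_rot: [-2.293, -2.146, -0.001]
ft_force: [0.9, -0.8, 0.6]
finger_gap: -0.0
gripper_force: 0.0
pos [0.494  0.2892 0.0408] heading 86.22 tool z [-0.     0.002 -1.   ] shift [ 0.007 -0.    -0.005] mm 2.0
turn z 0.0
tab 6360 (array([0.49704081, 0.31087169]), 0.0590931698679924, 0.018589304760098457, np.float32(175.41193))
```

The force dropped to nearly nothing, so the carriage seems to have snapped home. I back off and check.

```bash
python3 -m inch '[{"hand":0,"xyz":[-0.04,0,0],"rotation":[0,0,0]},{"hand":0,"xyz":[-0.08,0,0],"rotation":[0,0,0]},{"hand":0,"xyz":[-0.1,0,-0.03],"rotation":[0,0,0]},{"hand":0,"xyz":[-0.1,0,-0.08],"rotation":[0,0,0]},{"hand":0,"xyz":[-0.1,0,-0.1],"rotation":[0,0,0]},{"hand":0,"xyz":[-0.1,0,-0.1],"rotation":[0,0,0]},{"hand":0,"xyz":[-0.1,-0.05,-0.1],"rotation":[0,0,0]},{"hand":0,"xyz":[-0.1,-0.05,-0.1],"rotation":[0,0,0]},{"hand":0,"xyz":[-0.1,-0.05,-0.1],"rotation":[0,0,0]},{"hand":0,"xyz":[-0.1,-0.05,-0.1],"rotation":[0,0,0]},{"hand":0,"xyz":[-0.08,0,0],"rotation":[0,0,0]},{"hand":0,"xyz":[-0.08,0,0],"rotation":[0,0,0]},{"hand":0,"xyz":[-0.08,0,0],"rotation":[0,0,0]},{"hand":0,"xyz":[-0.08,0,0],"rotation":[0,0,0]},{"hand":0,"xyz":[0,0,0],"rotation":[0,0,0]},{"hand":0,"xyz":[0,0,0],"rotation":[0,0,0]},{"hand":0,"xyz":[0,0,0],"rotation":[0,0,0]}]'; python3 - <<'E'
from h import *
c=cam("top"); cv2.imwrite("pics/t8.png",cv2.resize(c["pixels"][:,:,::-1],None,fx=1.5,fy=1.5))
print("tab",rect(blob(c,"orange",.064)))
for col,z,b in (("red",.04,(180,150,260,210)),("blue",.032,(60,180,180,310)),("green",.032,(60,180,180,310))):
  P=blob(c,col,z,b); print(col,rect(P) if len(P)>5 else 0)
E
```

```text
time: 38.3
position: [0.4233, -0.0174, 0.2182]
tcp_rot: [-2.295, -2.145, -0.001]
ft_force: [-0.2, 1.3, 0.2]
finger_gap: -0.0001
gripper_force: 0.0
tab (array([0.49431899, 0.3021678 ]), 0.05696269869804382, 0.00779416598379612, np.float32(175.42581))
red (array([0.66574281, 0.10981981]), 0.08668771386146545, 0.03339645266532898, np.float32(91.63403))
blue (array([0.5407449 , 0.37003896]), 0.0905749574303627, 0.05030210688710213, np.float32(86.49603))
green (array([0.52016044, 0.42786771]), 0.2577260434627533, 0.09512218832969666, np.float32(40.13393))
```

View pics/t8.png

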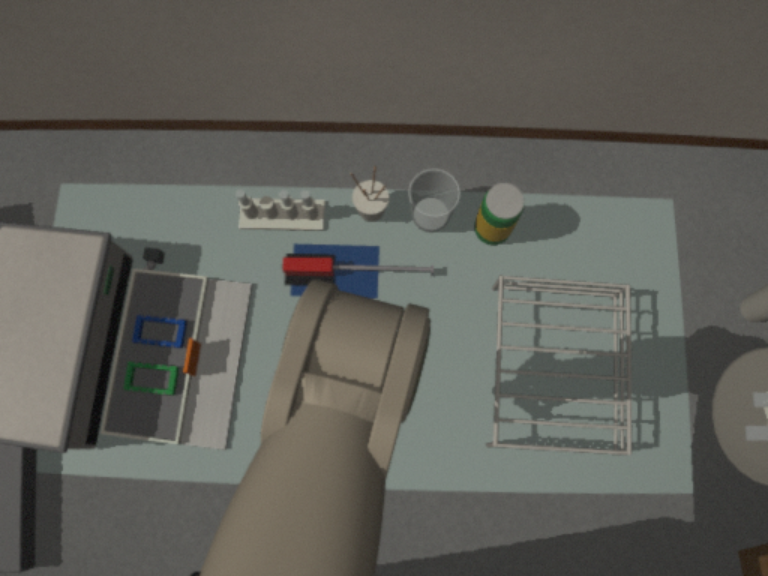

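The carriage is home (tab moved 79 mm) and both frames are flat in the tray. But the rod has been knocked about 38 mm towards +y, and its handle, now at picture (310,266), overhangs the pad. I'll pick it up again and put it back.

```bash
python3 -c "
from h import *
go(.668,.09,.2,91)"; python3 -m inch '[{"hand":60,"xyz":[0,0,0],"rotation":[0,0,-0.55]},{"hand":60,"xyz":[0,0,0],"rotation":[0,0,-0.55]},{"hand":60,"xyz":[0.03,0.07,0],"rotation":[0,0,0]},{"hand":60,"xyz":[0.03,0.07,0],"rotation":[0,0,0]},{"hand":60,"xyz":[0.03,0.07,0],"rotation":[0,0,0]},{"hand":60,"xyz":[0.03,0.07,0],"rotation":[0,0,0]},{"hand":60,"xyz":[0.03,0.07,0],"rotation":[0,0,0]},{"hand":60,"xyz":[0.03,0.07,0],"rotation":[0,0,0]},{"hand":60,"xyz":[0.03,0.07,0],"rotation":[0,0,0]},{"hand":60,"xyz":[0.03,0.07,0],"rotation":[0,0,0]},{"hand":60,"xyz":[0.03,0.07,0],"rotation":[0,0,0]},{"hand":60,"xyz":[0.03,0.07,0],"rotation":[0,0,0]},{"hand":60,"xyz":[0.03,0.07,0],"rotation":[0,0,0]},{"hand":60,"xyz":[0.03,0.07,0],"rotation":[0,0,0]},{"hand":60,"xyz":[0.03,0.07,0],"rotation":[0,0,0]},{"hand":60,"xyz":[0.03,0.07,0],"rotation":[0,0,0]},{"hand":60,"xyz":[0,0,0],"rotation":[0,0,0]},{"hand":60,"xyz":[0,0,0],"rotation":[0,0,0]},{"hand":60,"xyz":[0,0,0],"rotation":[0,0,0]},{"hand":60,"xyz":[0,0,0],"rotation":[0,0,0]}]'; python3 - <<'E'
from h import *
c=cam("wrist"); P=blob(c,"red",.04); ctr,l,w,a=rect(P); print(ctr,l,w,a)
u=np.array([np.cos(np.radians(a)),np.sin(np.radians(a))]); g=ctr-.02*u
go(g[0],g[1],.0125,a)
P=blob(c,"blue",0); print("pad",rect(P))
E
```

```text
pos [ 0.4233 -0.0172  0.2182] heading 86.19 tool z [-0.     0.001 -1.   ] shift [0.493 0.948 0.073] mm 267.0
turn z -1.05
time: 40.02
position: [0.6654, 0.0928, 0.2183]
tcp_rot: [-2.197, -2.245, 0.001]
ft_force: [0.2, -0.4, -0.2]
finger_gap: 0.0602
gripper_force: 0.0
[0.6707961  0.11405651] 0.08909298479557037 0.02619900554418564 90.395744
pos [0.6654 0.0926 0.2186] heading 91.22 tool z [-0.  0. -1.] shift [0.005 0.022 0.824] mm 206.0
turn z 0.18
pad (array([0.67085767, 0.06617376]), 0.1599026471376419, 0.0997563824057579, np.float32(89.92046))
```

```bash
python3 -m inch '[{"hand":60,"xyz":[0.005,0.02,0.08],"rotation":[0,0,0.18]},{"hand":60,"xyz":[0,0,0.1],"rotation":[0,0,0]},{"hand":60,"xyz":[0,0,0.1],"rotation":[0,0,0]},{"hand":60,"xyz":[0,0,0.1],"rotation":[0,0,0]},{"hand":60,"xyz":[0,0,0.1],"rotation":[0,0,0]},{"hand":60,"xyz":[0,0,0.1],"rotation":[0,0,0]},{"hand":60,"xyz":[0,0,0.1],"rotation":[0,0,0]},{"hand":60,"xyz":[0,0,0.07],"rotation":[0,0,0]},{"hand":60,"xyz":[0,0,0.045],"rotation":[0,0,0]},{"hand":60,"xyz":[0,0,0.025],"rotation":[0,0,0]},{"hand":60,"xyz":[0,0,0],"rotation":[0,0,0]},{"hand":60,"xyz":[0,0,0],"rotation":[0,0,0]},{"hand":20,"xyz":[0,0,0],"rotation":[0,0,0]},{"hand":20,"xyz":[0,0,0],"rotation":[0,0,0]},{"hand":20,"xyz":[0,0,0],"rotation":[0,0,0]},{"hand":20,"xyz":[0,0,0],"rotation":[0,0,0]},{"hand":20,"xyz":[0,0,0],"rotation":[0,0,0]},{"hand":20,"xyz":[0,0,0],"rotation":[0,0,0]},{"hand":20,"xyz":[0,0,0],"rotation":[0,0,0]}]'; python3 -m inch '[{"hand":20,"xyz":[0,0,-0.03],"rotation":[0,0,0]},{"hand":20,"xyz":[0,0,-0.03],"rotation":[0,0,0]},{"hand":20,"xyz":[-0.03,0,0],"rotation":[0,0,0]},{"hand":20,"xyz":[-0.05,0,0],"rotation":[0,0,0]},{"hand":20,"xyz":[-0.05,0,0],"rotation":[0,0,0]},{"hand":20,"xyz":[-0.04,0,0],"rotation":[0,0,0]},{"hand":20,"xyz":[-0.02,0,0],"rotation":[0,0,0]},{"hand":20,"xyz":[0,0,0],"rotation":[0,0,0]},{"hand":20,"xyz":[0,0,0],"rotation":[0,0,0]},{"hand":20,"xyz":[0,0,0.03],"rotation":[0,0,0]},{"hand":20,"xyz":[0,0,0.02],"rotation":[0,0,0]},{"hand":20,"xyz":[0,0,0.006],"rotation":[0,0,0]},{"hand":20,"xyz":[0,0,0],"rotation":[0,0,0]},{"hand":20,"xyz":[0,0,0],"rotation":[0,0,0]}]'
```

```text
time: 41.65
position: [0.6724, 0.094, 0.0149]
tcp_rot: [2.212, 2.228, 0.003]
ft_force: [-1.2, -0.1, 6.3]
finger_gap: 0.025
gripper_force: 60.5
time: 42.82
position: [0.6713, 0.0468, 0.0148]
tcp_rot: [2.213, 2.23, -0.001]
ft_force: [-2.6, -0.4, 6.4]
finger_gap: 0.0251
gripper_force: 60.9
```

```bash
python3 -m inch '[{"hand":60,"xyz":[0,0,0],"rotation":[0,0,0]},{"hand":60,"xyz":[0,0,0],"rotation":[0,0,0]},{"hand":60,"xyz":[0,0,0],"rotation":[0,0,0]},{"hand":60,"xyz":[0,0,0],"rotation":[0,0,0]},{"hand":60,"xyz":[0,0,0],"rotation":[0,0,0]},{"hand":60,"xyz":[0,0,-0.04],"rotation":[0,0,0]},{"hand":60,"xyz":[0,0,-0.08],"rotation":[0,0,0]},{"hand":60,"xyz":[0,0,-0.12],"rotation":[0,0,0]},{"hand":60,"xyz":[0,0,-0.12],"rotation":[0,0,0]},{"hand":60,"xyz":[0,0,-0.12],"rotation":[0,0,0]},{"hand":60,"xyz":[0,0,-0.12],"rotation":[0,0,0]},{"hand":60,"xyz":[0,0,-0.12],"rotation":[0,0,0]},{"hand":60,"xyz":[-0.06,-0.1,0],"rotation":[0,0,0]},{"hand":60,"xyz":[-0.06,-0.12,0],"rotation":[0,0,0]},{"hand":60,"xyz":[-0.06,-0.12,0],"rotation":[0,0,0]},{"hand":60,"xyz":[-0.06,-0.12,0],"rotation":[0,0,0]},{"hand":60,"xyz":[-0.06,-0.12,0],"rotation":[0,0,0]},{"hand":60,"xyz":[-0.06,-0.1,0],"rotation":[0,0,0]},{"hand":60,"xyz":[0,0,0],"rotation":[0,0,0]},{"hand":60,"xyz":[0,0,0],"rotation":[0,0,0]}]'; python3 -m inch '[{"hand":60,"xyz":[0,0,0],"rotation":[0,0,0]},{"hand":60,"xyz":[0,0,0],"rotation":[0,0,0]},{"hand":60,"xyz":[0,0,0],"rotation":[0,0,0]},{"hand":60,"xyz":[0,0,0],"rotation":[0,0,0]}]'; python3 - <<'E'
from h import *
c=cam("top"); cv2.imwrite("pics/t9.png",cv2.resize(c["pixels"][:,:,::-1],None,fx=1.5,fy=1.5))
print("tab",rect(blob(c,"orange",.064)))
for col,z,b in (("red",.04,(180,150,260,210)),("blue",.032,(85,200,135,240)),("green",.032,(80,235,125,270))):
  P=blob(c,col,z,b); print(col,rect(P) if len(P)>5 else 0)
E
```

```text
time: 44.48
position: [0.5015, -0.0454, 0.1955]
tcp_rot: [2.215, 2.226, 0.002]
ft_force: [-0.2, -0.7, -0.7]
finger_gap: 0.0598
gripper_force: 0.0
time: 44.82
position: [0.5029, -0.0444, 0.1941]
tcp_rot: [-2.213, -2.23, -0.0]
ft_force: [0.3, 0.1, 1.2]
finger_gap: 0.0598
gripper_force: 0.0
tab (array([0.49431899, 0.3021678 ]), 0.05696269869804382, 0.00779416598379612, np.float32(175.42581))
red (array([0.66485077, 0.09246671]), 0.030577288940548897, 0.029652081429958344, np.float32(1.6555185))
blue (array([0.54073608, 0.3698951 ]), 0.09028665721416473, 0.05030210688710213, np.float32(86.49605))
green (array([0.4573496 , 0.37473837]), 0.09318857640028, 0.050530120730400085, np.float32(85.97764))
```

View pics/t9.png

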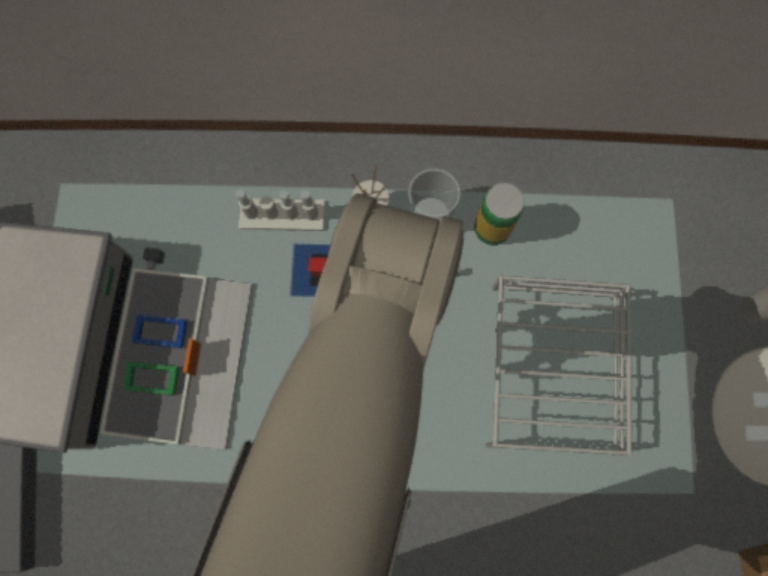

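The handle's +y end, at picture (309,265), is inside the pad. The frames are flat in the tray, the carriage is still home, and the bystanders haven't moved. Handing in.

```bash
python3 -c "
from bench import env
print(env.job_done())"
```

```text
the job is handed in; nothing more can be done
None
```

I handed the job in: the blue and green frames (no yellow one was there) lie flat side by side in the tray, the carriage is home, the rod's handle is on the blue pad after I put it back from a mid-run knock, and the bystanders are where they were.

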